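Stir the olive and cheese salad

TASK

Take the wooden stick from its slanted rest, dip its tip deep among the cheese balls and olives in the blue bowl and stir some three times right round the bowl, in wide circles about halfway between its middle and its wall, so that most of the pieces are carried well away from where they lay. Spill nothing, do not touch the food with the fingers, push the bowl no more than a few centimetres and leave everything else where it stands. Then lay the stick back in the groove of its rest, tip end down on the foot stop, and let it settle there before you let go.

Things in the scene. Friction and masses are not known exactly. Their poses are not given: they have to be found in the camera images.
- bowl: open round blue ceramic mixing bowl, loose, about 0.9 kg; outside diameter 166 mm at the rim and 116 mm at the foot, 50 mm tall, wall 6 mm, inner floor 7 mm above the counter and flat to a radius of about 60 mm. Origin: centre of its underside, z up; its yaw has no meaning
- stick: round wooden stirring stick, 20 mm thick, 220 mm long over its rounded ends, about 60 g, dark bands round the handle end. Origin 10 mm inside the tip end, on the axis; z runs along the stick to the handle, whose end is at z = 210 mm. It starts in the groove of the rest, 30 degrees from upright, handle up and leaning towards the robot
- stick_tip (a point): on the stick's axis at the centre of the rounded tip end: the wood reaches 10 mm beyond it every way (the same point as the stick's origin)
- stick_grip (a point): on the stick's axis 178 mm from stick_tip, 32 mm short of the handle's last point: where to hold it, the fingers closing level across the stick and pointing straight down
- stick_rest: fixed wooden rest, base 125 x 76 x 14 mm. Origin: centre of its underside, z up; x points level from the resting stick's handle towards its tip. Its open 90 degree V groove (31 mm wide) faces +x and up: the resting stick runs from rest_foot along (-0.5, 0, 0.866) of this frame; the groove bears its lowest 125 mm, the handle stands free above. Stick goes in along the groove or from its open side
- rest_foot (a point): where stick_tip is when the stick lies home in the groove with its tip end on the foot stop; at (30, 0, 36) mm in the rest's frame
- cheese_ball_0: white fresh cheese ball in the bowl, 30 mm in diameter, 15 g, rolls freely; origin at its centre
- cheese_ball_1: white fresh cheese ball in the bowl, 30 mm in diameter, 15 g, rolls freely; origin at its centre
- cheese_ball_2: white fresh cheese ball in the bowl, 30 mm in diameter, 15 g, rolls freely; origin at its centre
- olive_0: big green olive in the bowl, rigid, 27 mm thick and 37 mm long, 14 g; origin at its centre
- olive_1: big green olive in the bowl, rigid, 27 mm thick and 37 mm long, 14 g; origin at its centre
- olive_2: big green olive in the bowl, rigid, 27 mm thick and 37 mm long, 14 g; origin at its centre
- honey_jar: glass honey jar, 71 mm wide, 110 mm tall, loose bystander; origin at the centre of its underside
- jam_jar: glass jar of red jam, 75 mm wide, 112 mm tall, loose bystander; origin at the centre of its underside
- crottin_6: small pale drum-shaped cheese, 63 mm wide, 72 mm tall, loose bystander; origin at the centre of its underside
- ash_brick_7: grey ash-coated cheese, a blunt pyramid 57 x 63 x 54 mm, loose bystander; origin at the centre of its underside
- price_stand_1: black price card on a round foot, 42 x 75 x 106 mm, loose bystander; origin at the centre of its underside
- pyramid_4: pale pyramid cheese, 76 x 78 x 80 mm, loose bystander; origin at the centre of its underside

How it is judged:
By the outcome, as a careful person would: the job done as asked, in the order asked, and still so for the second after the job is handed in, with the robot touching nothing.
It also fails if it takes over 72 s, if anything falls off the work surface, if the arm or the gripper's body presses on something with over 40 N, if the wrist force passes 120 N, or if a joint passes its speed limit or range.

ROBOT

A 6-joint arm with a two-finger parallel gripper is mounted at the origin on a cart in front of the work surface, level with it; the furniture and walls round the work are solid. World frame = base frame: x ahead of the robot, y to its left, z up, the work surface at z = 0. Lengths are in m, angles in rad, forces in N, time in s.
With the tool pointing down it reaches from about 0.225 to 0.725 m from the base axis. Payload 3.1 kg.
Tool frame: the origin (TCP) lies on the centre line of the jaws, within the pads' length; the fingertips stand 17 mm ahead of it and the grasp point (between the pads) lies 2 mm behind it; z points along the fingers, x is the direction in which the jaws open and shut, and the axes are right-handed (so a half turn about z gives the same grasp; the last joint's range is limited). The gripper opens to 85 mm and grips with 20 to 120 N. Pads are 22 mm wide; open, the fingers measure 114 mm over their backs; the gripper's body (76 mm by 85 mm) begins 54 mm behind the grasp point. The pads swing forward as they close: fully open they stand 13 mm farther back than shut.
Start: joints at [-1.414, 0.048, 0.099, 1.622, 0, 1.443], TCP at [0.147, -0.504, 0.248] pointing down, gripper open.
Joint ranges: [-2.91, 2.91], [-0.99, 1.94], [-1.21, 1.42], [-2.12, 2.29], [-1.49, 1.47], [-3.14, 3.14]. Speed limits (rad/s): [2.79, 2.79, 3.14, 3.14, 3.14, 3.14].

INTERFACE

Orientations are given as a rotation vector (axis times angle).
In Python, from station import arm gives the robot as it stands.
- The arm moves only by the tool arm_command, never from a script. Its argument "moves" is a list of rows, each a list of 7 numbers: the shift along the tool's x, y, z in m, then the turn, a rotation vector about the tool's x, y, z in degrees, then the gripper command: -1 is fully open, 1 is shut, values between are in proportion. A call has 1 to 12 rows; each row is the pose to reach, as a shift and turn from the pose commanded when the call began, along the tool's axes at that moment; what a row does not reach only later rows make up. A row lasts 1/10 s, in which the tool goes at most 50 mm and 8.59 degrees, less where a joint would pass 70% of its speed; a pose out of reach is approached as far as the arm can. A call with a gripper value outside its range is refused whole. The fingers move at their own pace and stop on an object; "squeeze" is the grip in N (left out, the last holds). Time passes only in rows, so rows that repeat a pose let the fingers close. It gives the time, the measured TCP pose, the force and the opening at its end, in the units of the state.
- arm.get_obs(): the state, without advancing time (a new reading comes with each control period).
- arm.grab_frame(name): name is "scene" or "top" or "wrist"; returns a dict with "img" (420x560x3 uint8, blue, green, red), "K" (3x3 intrinsics, pixels), "rvec" (rotation vector, rad) and "tvec" (3), from world to camera coordinates, as OpenCV has them; the wrist camera has in their place "mount" (4x4, takes a point from camera to tool coordinates, whose origin is the TCP and whose axes are the tool frame's). Camera axes: x right, y down, z forward; pixel columns grow to the right and rows downward; lengths in m; the calibration is good to about 2 mm. A picture is of the moment at which its call begins: read the wrist's pose just before it. There is no depth.
- arm.job_done(): hands the job in, once; it reports no verdict.
The state is a dict: "time_s": time; "joint_positions": joint angles; "joint_vel": joint speeds; "effort": joint torques, N m; "ee_pos": TCP position; "eef_rot": TCP orientation; "force": force on the tool from outside, world axes, zero at the start; "torque": the same for the moment, N m; "gripper_width": finger opening in m.
Only numpy, scipy, OpenCV 4.12 (cv2) and the standard library are available. Lean on these libraries where they do the work, as an engineer would, in place of code of your own. Each camera call takes 0.05 s, during which the arm holds its last target.

## Working session

There is one attempt and no reset: what is moved stays moved. The work goes in short steps, Python scripts to look and compute and a tool call to move; the robot and the scene stay as the last step left them, time stands still between calls to the robot, and variables do not carry over. Pictures are saved under pics/ and viewed, and the job is handed in when it is done.

Besides the shell and the picture viewer there is one more tool, called by a JSON object that holds its "method" and its "body". arm_command: Moves the arm, as the interface text tells. Its arguments: {"type":"object","properties":{"moves":{"type":"array"},"squeeze":{"type":"number"}},"required":["moves"]}

```bash
ls; mkdir -p pics; python3 - <<'E'
from station import arm
import cv2
o=arm.get_obs()
for k,v in o.items(): print(k,v)
for n in ("scene","top"):
    f=arm.grab_frame(n); cv2.imwrite(f"pics/{n}0.png",f["img"]); print(n,f["K"],f["rvec"],f["tvec"])
E
```

```text
pics
time_s 0.0
joint_positions [-1.41380973e+00  4.87570954e-02  9.75593333e-02  1.62198391e+00
  1.37853418e-06  1.44298396e+00]
joint_vel [-1.21764807e-03 -6.43198431e-05  2.26884085e-03  3.49400059e-04
  1.59548034e-03  7.51431289e-04]
effort [-6.60115038e-04 -3.38781130e+01  3.20014930e+01  2.02696928e-02
 -6.25686698e-05 -4.34280537e-06]
ee_pos [ 0.14739748 -0.50328267  0.2470945 ]
eef_rot [-2.51288912  1.88269486  0.00268489]
force [-0.24851162 -0.21824672 -0.03499342]
torque [-0.02932566  0.01856178  0.00255514]
gripper_width 0.08558566636539898
scene [[495.95730607   0.         277.17920131]
 [  0.         495.95730607 219.25933929]
 [  0.           0.           1.        ]] [ 1.15963233 -2.11670628  1.13870859] [0.32380066 0.37949372 0.93210847]
top [[425.5361879    0.         289.38611563]
 [  0.         425.5361879  206.69484789]
 [  0.           0.           1.        ]] [ 2.18666952 -2.16142131  0.10831465] [0.00658786 0.61275486 1.3701736 ]
```

View pics/scene0.png

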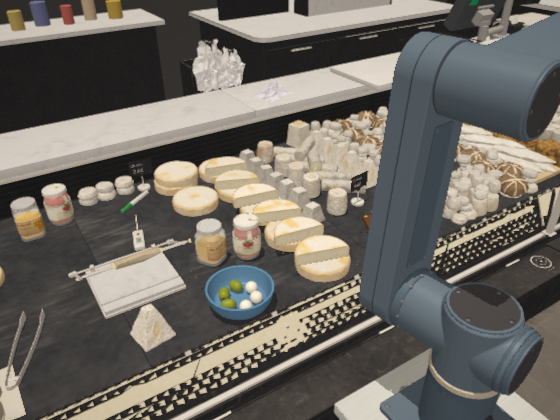

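View pics/top0.png

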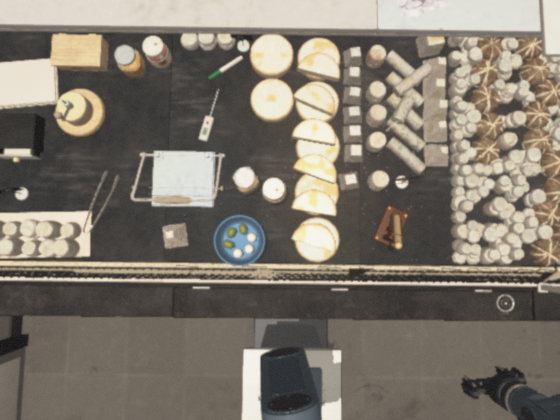

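```bash
cat > h.py <<'E'
import numpy as np, cv2
from scipy.spatial.transform import Rotation as R
def ext(f,obs=None):
    if "mount" in f:
        T=np.eye(4);T[:3,:3]=R.from_rotvec(obs["eef_rot"]).as_matrix();T[:3,3]=obs["ee_pos"]
        W=np.linalg.inv(T@np.array(f["mount"]))
        return W[:3,:3],W[:3,3]
    return R.from_rotvec(np.ravel(f["rvec"])).as_matrix(),np.ravel(f["tvec"])
def ray(f,uv,z,obs=None):
    r,t=ext(f,obs);c=-r.T@t
    d=r.T@np.linalg.solve(f["K"],np.array([uv[0],uv[1],1.]))
    return c+d*(z-c[2])/d[2]
def proj(f,p,obs=None):
    r,t=ext(f,obs);q=f["K"]@(r@np.asarray(p,float)+t);return q[:2]/q[2]
def cam(f,obs=None):
    r,t=ext(f,obs);return -r.T@t
E
python3 - <<'E'
from station import arm
from h import *
f=arm.grab_frame("top")
im=f["img"]; np.save("top0.npy",im)
a=cv2.resize(im[190:270,340:430],None,fx=6,fy=6,interpolation=cv2.INTER_CUBIC)
b=cv2.resize(im[205:275,205:275],None,fx=7,fy=7,interpolation=cv2.INTER_CUBIC)
cv2.imwrite("pics/zr.png",a);cv2.imwrite("pics/zb.png",b)
hsv=cv2.cvtColor(im,cv2.COLOR_BGR2HSV)
m=cv2.inRange(hsv,(95,100,60),(125,255,255)); m[:, :200]=0; m[:,280:]=0;m[:205]=0;m[270:]=0
c=max(cv2.findContours(m,cv2.RETR_EXTERNAL,cv2.CHAIN_APPROX_NONE)[0],key=cv2.contourArea)
e=cv2.fitEllipse(cv2.convexHull(c));print(e)
print("bowl rim",ray(f,e[0],0.05), cam(f))
print("rest px",ray(f,(393,228),0.014))
print([proj(f,(0.147,-0.503,0.247))])
E
```

```text
Traceback (most recent call last):
ValueError: max() iterable argument is empty
```

View pics/zr.png

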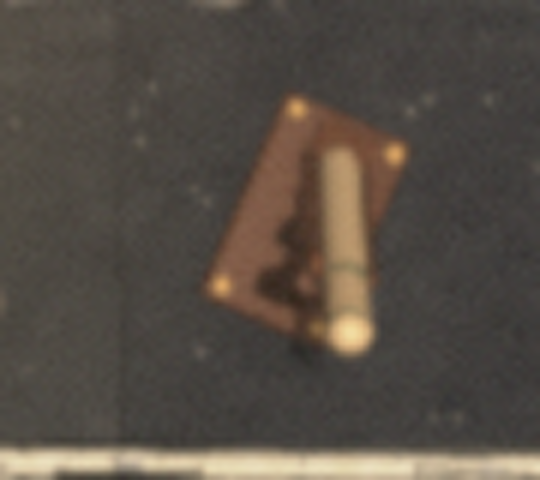

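View pics/zb.png

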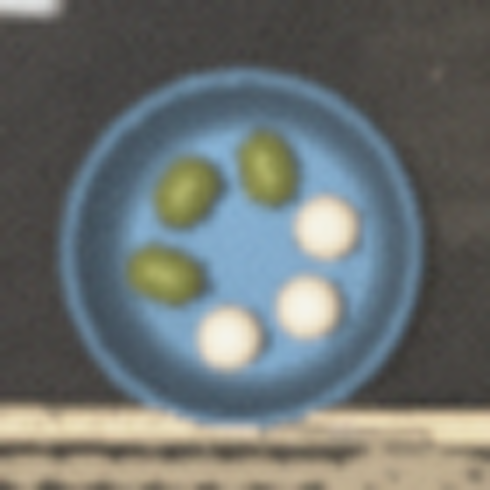

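```bash
python3 - <<'E'
from station import arm
from h import *
f=arm.grab_frame("top")
im=f["img"]
hsv=cv2.cvtColor(im,cv2.COLOR_BGR2HSV)
m=cv2.inRange(hsv,(95,70,50),(125,255,255)); k=np.zeros_like(m);k[205:275,205:275]=1;m*=k
pts=cv2.findNonZero(m)
h=cv2.convexHull(pts);e=cv2.fitEllipse(h);print(e, cv2.minEnclosingCircle(h))
print("bowl rim",ray(f,e[0],0.05), cam(f))
Z=lambda u,v:((u+.5)/6-.5+340,(v+.5)/6-.5+190)
C=[Z(*p) for p in [(293,95),(410,150),(207,293)]]
W=[ray(f,c,0.014) for c in C];print(np.round(W,4))
print(np.linalg.norm(W[0]-W[1]),np.linalg.norm(W[0]-W[2]))
d=W[0]-W[2];print("yaw of x",np.degrees(np.arctan2(d[1],d[0])),"ctr",(W[1]+W[2])/2)
print("pegs",[np.round(ray(f,Z(*p),0.014),4) for p in [(297,107),(396,153),(220,286)]])
print("handle end",ray(f,Z(351,333),0.036+.2*.866), "tip(at z36)",ray(f,Z(341,155),.036))
E
```

```text
((238.97512817382812, 240.02943420410156), (50.24984359741211, 51.11301040649414), 80.93326568603516) ((238.875, 240.125), 25.632720947265625)
bowl rim [0.50110438 0.17456674 0.05      ] [0.47873532 0.01818353 1.42245192]
[[ 0.6223 -0.316   0.014 ]
 [ 0.5924 -0.3805  0.014 ]
 [ 0.5121 -0.2674  0.014 ]]
0.07110044176554857 0.12040128699289875
yaw of x -23.805253539800006 ctr [ 0.55228112 -0.32395802  0.014     ]
pegs [array([ 0.6156, -0.3181,  0.014 ]), array([ 0.5907, -0.3727,  0.014 ]), array([ 0.5161, -0.2746,  0.014 ])]
handle end [ 0.48937797 -0.29595181  0.2092    ] tip(at z36) [ 0.58748334 -0.33660135  0.036     ]
```

```bash
cat >> h.py <<'E'
def tgt(yaw,p):
    "tool down, tool x at yaw(deg)"
    c,s=np.cos(np.radians(yaw)),np.sin(np.radians(yaw))
    x=np.array([c,s,0]);z=np.array([0,0,-1.]);return np.column_stack([x,np.cross(z,x),z]),np.array(p,float)
def delta(obs,Rt,p):
    R0=R.from_rotvec(obs["eef_rot"]).as_matrix()
    return np.round(R0.T@(p-np.array(obs["ee_pos"])),4),np.round(np.degrees(R.from_matrix(R0.T@Rt).as_rotvec()),2)
E
python3 - <<'E'
from station import arm
from h import *
o=arm.get_obs()
print(delta(o,*tgt(66,(.47,-.29,.33))))
E
```

```text
(array([-0.1144, -0.3696, -0.0822]), array([-1.1000e-01,  3.0000e-02, -1.3969e+02]))
```

{"method": "arm_command", "body": {"moves": [[0,0,-0.05,0,0,-8,-1],[-0.015,-0.04,-0.08,0,0,-16,-1],[-0.03,-0.08,-0.082,0,0,-24,-1],[-0.04,-0.12,-0.082,0,0,-32,-1],[-0.05,-0.16,-0.082,0,0,-40,-1],[-0.06,-0.2,-0.082,0,0,-48,-1],[-0.07,-0.24,-0.082,0,0,-56,-1],[-0.08,-0.28,-0.082,0,0,-64,-1],[-0.1,-0.32,-0.082,0,0,-72,-1],[-0.11,-0.36,-0.082,0,0,-80,-1],[-0.114,-0.37,-0.082,0,0,-88,-1],[-0.114,-0.37,-0.082,0,0,-96,-1]]}}

```text
time_s: 1.4
ee_pos: [0.4722, -0.2887, 0.3295]
eef_rot: [-3.078, -0.623, 0.001]
force: [0.1, -0.3, -0.1]
gripper_width: 0.0856
```

{"method": "arm_command", "body": {"moves": [[0,0,0,0,0,-8,-1],[0,0,0,0,0,-16,-1],[0,0,0,0,0,-24,-1],[0,0,0,0,0,-32,-1],[0,0,0,0,0,-40,-1],[0,0,0,0,0,-43.5,-1],[0,0,0,0,0,-43.5,-1],[0,0,0,0,0,-43.5,-1]]}}

```text
time_s: 2.2
ee_pos: [0.4705, -0.2905, 0.3301]
eef_rot: [-2.638, -1.705, 0.0]
force: [-0.2, -0.3, -0.1]
gripper_width: 0.0859
```

```bash
python3 - <<'E'
from station import arm
from h import *
o=arm.get_obs();f=arm.grab_frame("wrist")
print(o["time_s"],o["ee_pos"],np.round(o["joint_positions"],3),np.degrees(np.arctan2(*R.from_rotvec(o["eef_rot"]).as_matrix()[[1,0],0])))
print(f["K"],f["mount"],cam(f,o))
cv2.imwrite("pics/w1.png",f["img"])
t=arm.grab_frame("top");cv2.imwrite("pics/t1.png",t["img"][180:280,320:460].repeat(5,0).repeat(5,1))
E
```

```text
2.2 [ 0.47051453 -0.29045033  0.33007783] [-0.674  0.163  0.389  1.797 -0.    -0.251] 65.73892702397144
[[294.89169114   0.         281.82335948]
 [  0.         294.89169114 205.3355548 ]
 [  0.           0.           1.        ]] [[ 9.99999964e-01  4.54563915e-05  2.65364663e-04  5.72764214e-05]
 [-1.14422577e-04  9.63954642e-01  2.66066600e-01 -6.78470386e-02]
 [-2.43705071e-04 -2.66066621e-01  9.63954612e-01 -1.26373878e-01]
 [ 0.00000000e+00  0.00000000e+00  0.00000000e+00  1.00000000e+00]] [ 0.40872866 -0.26255518  0.45648174]
```

View pics/w1.png

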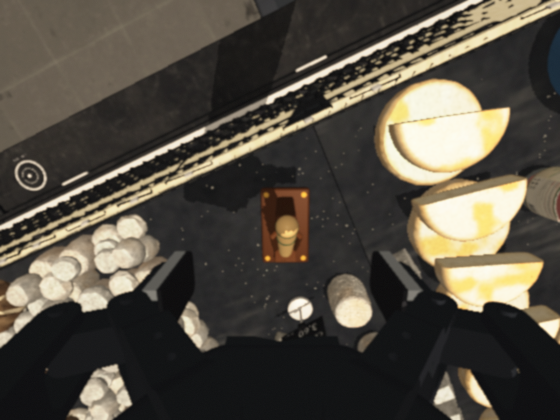

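```bash
python3 - <<'E'
import cv2
im=cv2.imread("pics/w1.png");cv2.imwrite("pics/w1z.png",cv2.resize(im[175:275,240:330],None,fx=6,fy=6,interpolation=cv2.INTER_CUBIC))
E
```

```text
(no output)
```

View pics/w1z.png

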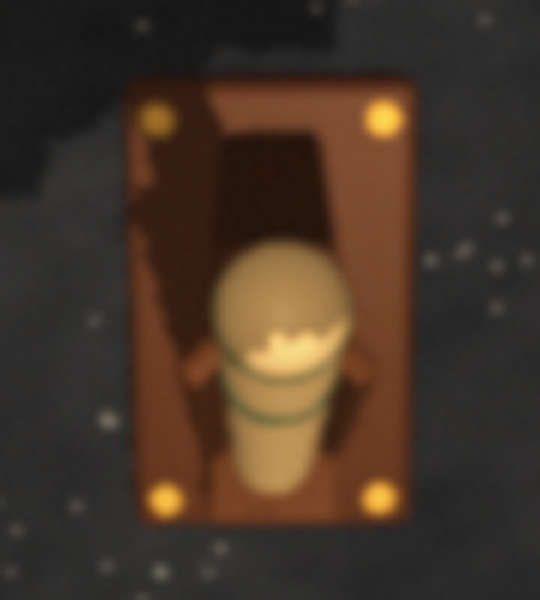

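```bash
python3 - <<'E'
from station import arm
from h import *
o=arm.get_obs();f=arm.grab_frame("wrist")
Z=lambda u,v:((u+.5)/6-.5+240,(v+.5)/6-.5+175)
for nm,P in (("cor",[(127,80),(415,80),(140,522),(410,522)]),("peg",[(157,119),(384,117),(166,500),(380,498)])):
    W=np.array([ray(f,Z(*p),.014 if nm=="cor" else .016,o) for p in P])
    d=(W[2]+W[3]-W[0]-W[1]);c=W.mean(0)
    print(nm,np.round(W[:,:2],4).tolist(),"ctr",c,"yaw",np.degrees(np.arctan2(d[1],d[0])),np.linalg.norm(W[0]-W[1]),np.linalg.norm(W[2]-W[3]),np.linalg.norm(d)/2)
    y=np.arctan2(d[1],d[0]);x=np.array([np.cos(y),np.sin(y),0])
    print("handle end pred",c+x*(.03-.1),"grip",c+x*(.03-.089))
print("handle end",ray(f,Z(282,310),.2092,o))
E
```

```text
cor [[0.4816, -0.3306], [0.5117, -0.2636], [0.5947, -0.3802], [0.6251, -0.3128]] ctr [ 0.55328127 -0.32180361  0.014     ] yaw -23.570093797016362 0.07352867406675274 0.07394522843804116 0.12356409960107363
handle end pred [ 0.48912126 -0.29381267  0.014     ] grip [ 0.49920355 -0.29821124  0.014     ]
peg [[0.4936, -0.3277], [0.5169, -0.2745], [0.5909, -0.3705], [0.6142, -0.3172]] ctr [ 0.55389142 -0.3224758   0.016     ] yaw -23.71635457831954 0.05803213063004466 0.058124824602508715 0.10624647309959424
handle end pred [ 0.48980307 -0.29432116  0.016     ] grip [ 0.49987409 -0.29874546  0.016     ]
handle end [ 0.49023762 -0.29456188  0.2092    ]
```

```bash
python3 - <<'E'
from station import arm
from h import *
o=arm.get_obs()
print(delta(o,*tgt(66.3,(.4995,-.2985,.188))))
E
```

```text
(array([0.0045, 0.0297, 0.1422]), array([-0.01, -0.  , -0.52]))
```

{"method": "arm_command", "body": {"moves": [[0.0045,0.03,0,0,0,-0.5,-1],[0.0045,0.03,0.03,0,0,-0.5,-1],[0.0045,0.03,0.06,0,0,-0.5,-1],[0.0045,0.03,0.09,0,0,-0.5,-1],[0.0045,0.03,0.115,0,0,-0.5,-1],[0.0045,0.03,0.13,0,0,-0.5,-1],[0.0045,0.03,0.142,0,0,-0.5,-1],[0.0045,0.03,0.142,0,0,-0.5,-1],[0.0045,0.03,0.142,0,0,-0.5,-1]]}}

```text
time_s: 3.25
ee_pos: [0.4999, -0.2988, 0.1889]
eef_rot: [2.63, 1.718, 0.0]
force: [-0.2, -0.3, -0.1]
gripper_width: 0.0855
```

```bash
python3 - <<'E'
from station import arm
from h import *
o=arm.get_obs();f=arm.grab_frame("wrist")
print(o["ee_pos"],o["force"],delta(o,*tgt(66.3,(.4995,-.2985,.188))))
cv2.imwrite("pics/w2.png",f["img"])
E
```

```text
[ 0.4999496 -0.2987792  0.1888701] [-0.21595317 -0.29242033 -0.06723095] (array([ 0.0001, -0.0005,  0.0009]), array([0.04, 0.01, 0.01]))
```

View pics/w2.png

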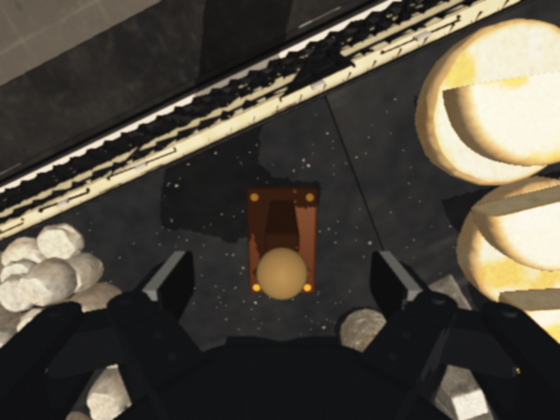

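{"method": "arm_command", "body": {"moves": [[0,0,0.001,0,0,0,0],[0,0,0.001,0,0,0,0.5],[0,0,0.001,0,0,0,1],[0,0,0.001,0,0,0,1],[0,0,0.001,0,0,0,1],[0,0,0.001,0,0,0,1],[0,0,0.001,0,0,0,1],[0,0,0.001,0,0,0,1]], "squeeze": 60}}

```text
time_s: 4.1
ee_pos: [0.4999, -0.2988, 0.1876]
eef_rot: [2.63, 1.718, 0.0]
force: [-0.1, -0.0, 1.5]
gripper_width: 0.0187
```

{"method": "arm_command", "body": {"moves": [[0,0,0,0,0,0,1],[0,0,-0.003,0,0,0,1],[0,0,-0.01,0,0,0,1],[0,0,-0.02,0,0,0,1],[0,0,-0.035,0,0,0,1],[0,0,-0.055,0,0,0,1],[0,0,-0.075,0,0,0,1],[0,0,-0.095,0,0,0,1],[0,0,-0.115,0,0,0,1],[0,0,-0.135,0,0,0,1],[0,0,-0.15,0,0,0,1],[0,0,-0.15,0,0,0,1]], "squeeze": 90}}

```text
time_s: 5.3
ee_pos: [0.5005, -0.2992, 0.341]
eef_rot: [2.625, 1.715, 0.003]
force: [0.6, -0.6, 0.2]
gripper_width: 0.0184
```

```bash
python3 - <<'E'
from station import arm
from h import *
o=arm.get_obs()
print(o["ee_pos"],o["force"],o["gripper_width"],delta(o,*tgt(66.3,(.4999,-.2988,.3376))))
for n in ("wrist","scene","top"):
    f=arm.grab_frame(n);cv2.imwrite(f"pics/{n}3.png",f["img"])
E
```

```text
[ 0.50052888 -0.2991687   0.34097242] [ 0.56343779 -0.56118677  0.21418364] 0.018357448436837488 (array([ 0.0001, -0.0007,  0.0034]), array([0.33, 0.08, 0.02]))
```

View pics/wrist3.png

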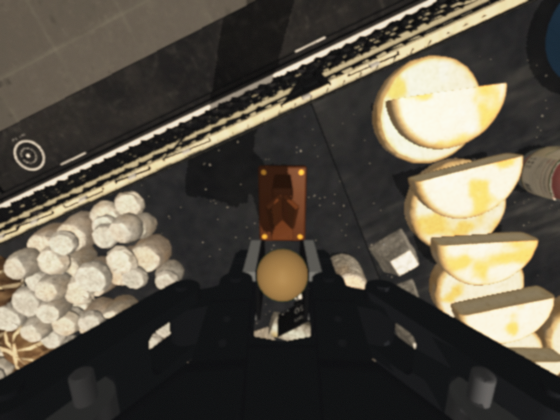

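View pics/scene3.png

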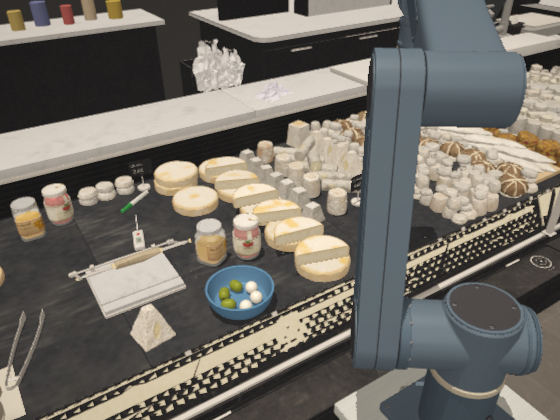

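View pics/top3.png

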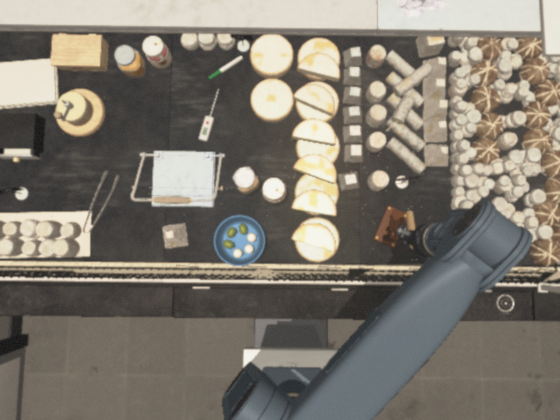

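```bash
python3 - <<'E'
from station import arm
from h import *
o=arm.get_obs()
print(o["ee_pos"],delta(o,*tgt(66.3,(.420,.210,.335))))
f=cv2.imread("pics/scene3.png");fs=arm.grab_frame("scene")
hsv=cv2.cvtColor(f,cv2.COLOR_BGR2HSV)
m=cv2.inRange(hsv,(98,100,40),(118,255,255));k=np.zeros_like(m);k[260:325,195:285]=1;m*=k
h=cv2.convexHull(cv2.findNonZero(m)).reshape(-1,2)
# rim visible: cast hull points in upper part onto rim plane, fit circle
W=np.array([ray(fs,p,.05)[:2] for p in h])
from scipy.optimize import least_squares
s=least_squares(lambda q:np.hypot(*(W-q[:2]).T)-q[2],[.5,.17,.08],loss="soft_l1",f_scale=.002);print("scene rim",s.x)
t=arm.grab_frame("top");im=cv2.imread("pics/top0.png");hsv=cv2.cvtColor(im,cv2.COLOR_BGR2HSV)
k=np.zeros((420,560),np.uint8);k[205:275,205:275]=255
for nm,lo,hi in (("olive",(28,90,30),(50,255,255)),("ball",(0,0,170),(35,90,255))):
    m=cv2.inRange(hsv,lo,hi)&k;cc=np.zeros_like(m);cv2.circle(cc,(239,240),19,255,-1);m&=cc
    n,_,st,c=cv2.connectedComponentsWithStats(m)
    for i in range(1,n):
        if st[i,4]>20:
            p=ray(t,c[i],.021)[:2]-[.501,.1746];print(nm,st[i,4],np.round(p,3),"r",np.hypot(*p).round(3),"ang",np.degrees(np.arctan2(p[1],p[0])).round())
E
```

```text
[ 0.49975628 -0.29862594  0.33676203] (array([ 0.4338, -0.2773,  0.002 ]), array([-0.04, -0.01,  0.02]))
scene rim [0.48873671 0.18035187 0.08664811]
olive 42 [ 0.038 -0.008] r 0.039 ang -11.0
olive 44 [0.027 0.03 ] r 0.04 ang 49.0
olive 44 [-0.013  0.039] r 0.041 ang 108.0
ball 59 [ 0.011 -0.037] r 0.038 ang -74.0
ball 56 [-0.026 -0.029] r 0.039 ang -132.0
ball 58 [-0.041  0.007] r 0.042 ang 170.0
```

```bash
python3 - <<'E'
from station import arm
from h import *
f=cv2.imread("pics/scene3.png");fs=arm.grab_frame("scene");print(cam(fs))
hsv=cv2.cvtColor(f,cv2.COLOR_BGR2HSV)
m=cv2.inRange(hsv,(98,100,40),(118,255,255));k=np.zeros_like(m);k[260:325,195:285]=1;m*=k
h=cv2.convexHull(cv2.findNonZero(m)).reshape(-1,2);print(h.min(0),h.max(0))
h=h[h[:,1]<295]
W=np.array([ray(fs,p,.05)[:2] for p in h])
from scipy.optimize import least_squares
s=least_squares(lambda q:np.hypot(*(W-q[:2]).T)-.083,[.5,.17],loss="soft_l1",f_scale=.002);print("scene rim",s.x,len(h),np.abs(s.fun).max())
E
```

```text
[-0.31725413  0.57225552  0.83039869]
[206 266] [272 319]
scene rim [0.49568177 0.17691067] 16 0.0046073089521241894
```

{"method": "arm_command", "body": {"moves": [[0.01,-0.006,0.001,0,0,0,1],[0.035,-0.022,0.001,0,0,0,1],[0.07,-0.045,0.001,0,0,0,1],[0.105,-0.067,0.001,0,0,0,1],[0.14,-0.09,0.001,0,0,0,1],[0.175,-0.112,0.001,0,0,0,1],[0.21,-0.134,0.001,0,0,0,1],[0.245,-0.157,0.001,0,0,0,1],[0.28,-0.18,0.001,0,0,0,1],[0.31,-0.2,0.001,0,0,0,1],[0.33,-0.21,0.001,0,0,0,1],[0.34,-0.217,0.001,0,0,0,1]]}}

```text
time_s: 6.8
ee_pos: [0.4364, 0.1021, 0.336]
eef_rot: [-2.627, -1.722, 0.0]
force: [0.3, 0.0, -0.3]
gripper_width: 0.0181
```

{"method": "arm_command", "body": {"moves": [[0.01,-0.006,0,0,0,0,1],[0.035,-0.022,0,0,0,0,1],[0.065,-0.042,0,0,0,0,1],[0.085,-0.055,0,0,0,0,1],[0.093,-0.06,0,0,0,0,1],[0.093,-0.06,0,0,0,0,1],[0.093,-0.06,0,0,0,0,1]]}}

```text
time_s: 7.5
ee_pos: [0.4202, 0.2082, 0.3362]
eef_rot: [2.63, 1.717, -0.001]
force: [0.5, 0.5, -0.6]
gripper_width: 0.0181
```

```bash
python3 - <<'E'
from station import arm
from h import *
o=arm.get_obs()
print(o["ee_pos"],o["force"],o["gripper_width"],delta(o,*tgt(66.3,(.42,.21,.335))))
for n in ("wrist","scene","top"):
    o=arm.get_obs();f=arm.grab_frame(n);cv2.imwrite(f"pics/{n}4.png",f["img"])
    print(n,"tip pred",proj(f,np.array(o["ee_pos"])+[.0811,-.0355,-.1516],o),"bowl c",proj(f,(.501,.1746,.05),o))
E
```

```text
[0.42024704 0.20823898 0.33617625] [ 0.51291693  0.50044659 -0.63867922] 0.018116920281838186 (array([ 0.0015, -0.0009,  0.0012]), array([ 0.02,  0.06, -0.03]))
wrist tip pred [281.96115828 278.42733756] bowl c [283.03920277 232.11095353]
scene tip pred [236.3326698  240.30780139] bowl c [238.80901121 286.59272615]
top tip pred [234.40856789 239.10009433] bowl c [238.96403866 240.06188258]
```

View pics/wrist4.png

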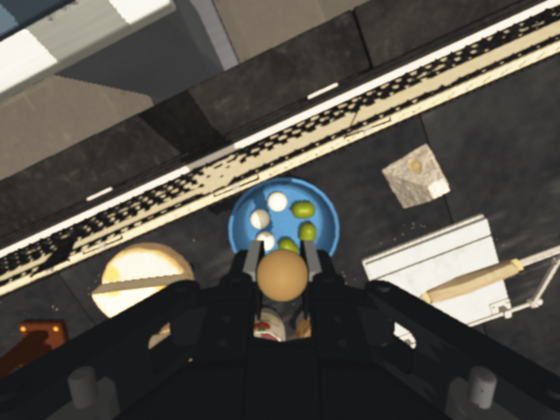

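View pics/scene4.png

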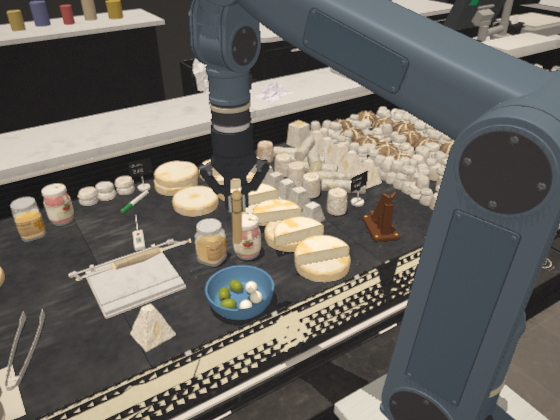

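View pics/top4.png

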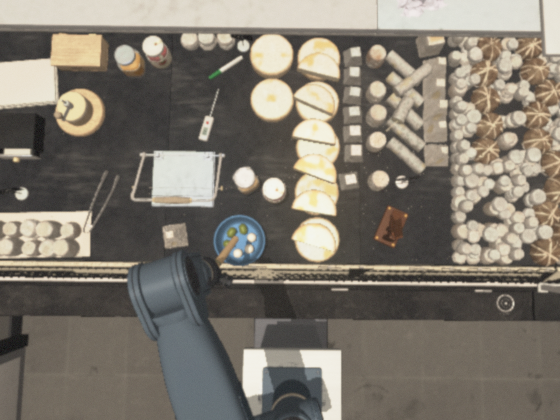

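```bash
python3 - <<'E'
from station import arm
from h import *
from scipy.optimize import least_squares
o=arm.get_obs();f=arm.grab_frame("wrist");im=f["img"]
hsv=cv2.cvtColor(im,cv2.COLOR_BGR2HSV)
m=cv2.inRange(hsv,(95,80,30),(125,255,255));k=np.zeros_like(m);k[170:300,215:350]=1;m*=k
h=cv2.convexHull(cv2.findNonZero(m)).reshape(-1,2);print(h.min(0),h.max(0))
h=h[h[:,1]<245]
W=np.array([ray(f,p,.05,o)[:2] for p in h])
s=least_squares(lambda q:np.hypot(*(W-q[:2]).T)-.083,[.5,.17],loss="soft_l1",f_scale=.002);print("wrist rim",s.x,len(h),np.abs(s.fun).max())
s=least_squares(lambda q:np.hypot(*(W-q[:2]).T)-q[2],[.5,.17,.083],loss="soft_l1",f_scale=.002);print("wrist rim",s.x)
# stick tip in scene: blob
f=arm.grab_frame("scene");z=f["img"][190:330,190:290];cv2.imwrite("pics/s4z.png",cv2.resize(z,None,fx=5,fy=4.2,interpolation=cv2.INTER_CUBIC))
t=arm.grab_frame("top");z=t["img"][205:275,205:275];cv2.imwrite("pics/t4z.png",cv2.resize(z,None,fx=7,fy=7,interpolation=cv2.INTER_CUBIC))
E
```

```text
[228 177] [339 256]
wrist rim [0.50090478 0.17532711] 27 0.001534734219446901
wrist rim [0.50148821 0.17501896 0.0834921 ]
```

View pics/s4z.png

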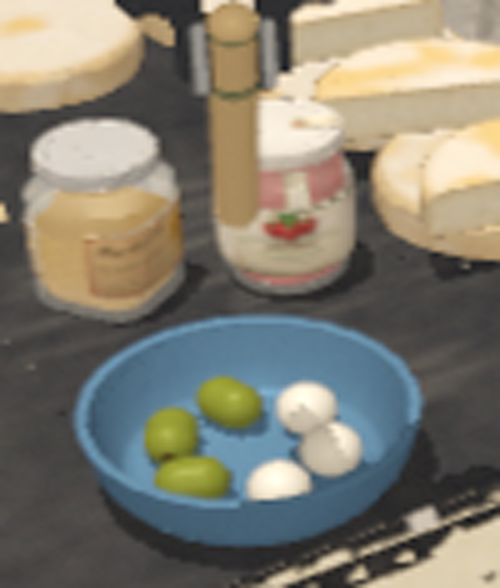

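View pics/t4z.png

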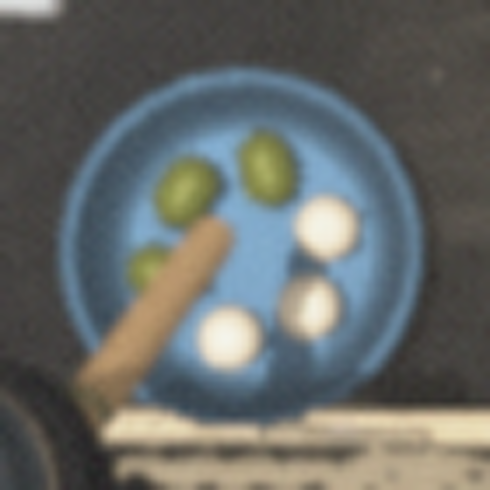

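```bash
python3 - <<'E'
from station import arm
from h import *
o=arm.get_obs()
print(o["time_s"],o["ee_pos"],delta(o,*tgt(66.3,(.4199,.2105,.1736))))
E
```

```text
7.8 [0.42027128 0.20840514 0.33638913] (array([ 0.0018, -0.0012,  0.1628]), array([ 0.01,  0.  , -0.07]))
```

{"method": "arm_command", "body": {"moves": [[0.002,-0.001,0.01,0,0,0,1],[0.002,-0.001,0.03,0,0,0,1],[0.002,-0.001,0.055,0,0,0,1],[0.002,-0.001,0.08,0,0,0,1],[0.002,-0.001,0.105,0,0,0,1],[0.002,-0.001,0.125,0,0,0,1],[0.002,-0.001,0.14,0,0,0,1],[0.002,-0.001,0.15,0,0,0,1],[0.002,-0.001,0.157,0,0,0,1],[0.002,-0.001,0.162,0,0,0,1],[0.002,-0.001,0.162,0,0,0,1],[0.002,-0.001,0.162,0,0,0,1]]}}

```text
time_s: 9.0
ee_pos: [0.4203, 0.2115, 0.175]
eef_rot: [2.63, 1.718, 0.002]
force: [0.2, -0.7, -0.2]
gripper_width: 0.0183
```

```bash
python3 - <<'E'
from station import arm
from h import *
o=arm.get_obs()
print(o["time_s"],o["ee_pos"],o["force"],delta(o,*tgt(66.3,(.4199,.2105,.1736))))
f=arm.grab_frame("scene");a=cv2.resize(f["img"][190:330,190:290],None,fx=5,fy=4.2,interpolation=cv2.INTER_CUBIC)
t=arm.grab_frame("top");b=cv2.resize(t["img"][205:275,205:275],(300,588*300//300),interpolation=cv2.INTER_CUBIC)
b=cv2.copyMakeBorder(cv2.resize(t["img"][205:275,205:275],(300,300),interpolation=cv2.INTER_CUBIC),0,288,0,0,cv2.BORDER_CONSTANT)
cv2.imwrite("pics/c5.png",np.hstack([a,b]))
E
```

```text
9.0 [0.42029145 0.21151298 0.17496207] [ 0.16764591 -0.72449769 -0.20664525] (array([-0.0011,  0.    ,  0.0014]), array([ 0.05, -0.05,  0.02]))
```

View pics/c5.png

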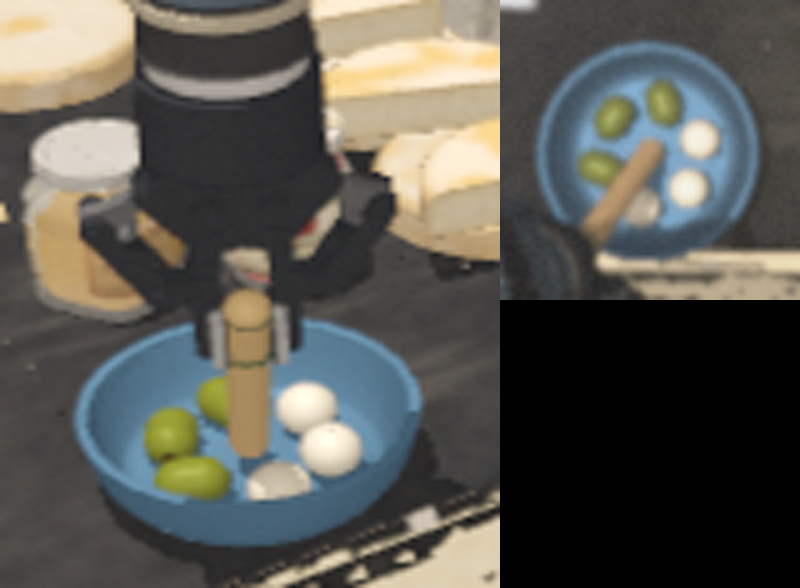

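{"method": "arm_command", "body": {"moves": [[0.001,-0.004,0.002,0,0,0,1],[0.002,-0.008,0.002,0,0,0,1],[0.007,-0.012,0.002,0,0,0,1],[0.014,-0.014,0.002,0,0,0,1],[0.022,-0.012,0.002,0,0,0,1],[0.029,-0.008,0.002,0,0,0,1],[0.035,0,0.002,0,0,0,1]]}}

```text
time_s: 9.8
ee_pos: [0.434, 0.2438, 0.1722]
eef_rot: [2.63, 1.719, -0.002]
force: [-4.0, -2.8, 1.5]
gripper_width: 0.018
```

{"method": "arm_command", "body": {"moves": [[-0.001,0.009,0,0,0,0,1],[-0.005,0.0175,0,0,0,0,1],[-0.01,0.025,0,0,0,0,1],[-0.0175,0.03,0,0,0,0,1],[-0.026,0.034,0,0,0,0,1],[-0.035,0.035,0,0,0,0,1],[-0.044,0.034,0,0,0,0,1],[-0.0525,0.03,0,0,0,0,1],[-0.06,0.025,0,0,0,0,1],[-0.065,0.0175,0,0,0,0,1],[-0.069,0.009,0,0,0,0,1],[-0.07,0,0,0,0,0,1]]}}

```text
time_s: 11.0
ee_pos: [0.4086, 0.1806, 0.1749]
eef_rot: [2.627, 1.718, 0.016]
force: [4.6, 3.2, 4.7]
gripper_width: 0.0182
```

```bash
cat > look.py <<'E'
import sys
from station import arm
from h import *
n=sys.argv[1]
o=arm.get_obs()
print(o["time_s"],o["ee_pos"],np.round(o["force"],2),o["gripper_width"],"tip",np.round(np.array(o["ee_pos"])+[.0811,-.0355,-.1516]-[.501,.175,0],4))
f=arm.grab_frame("scene");a=cv2.resize(f["img"][190:330,190:290],None,fx=4,fy=3.4,interpolation=cv2.INTER_CUBIC)
t=arm.grab_frame("top");b=cv2.resize(t["img"][205:275,205:275],(400,400),interpolation=cv2.INTER_CUBIC)
b=cv2.copyMakeBorder(b,0,a.shape[0]-400,0,0,cv2.BORDER_CONSTANT)
cv2.imwrite(f"pics/{n}.png",np.hstack([a,b]))
im=t["img"];hsv=cv2.cvtColor(im,cv2.COLOR_BGR2HSV)
m=cv2.inRange(hsv,(95,70,50),(125,255,255));k=np.zeros_like(m);k[205:275,205:275]=1;m*=k
h=cv2.convexHull(cv2.findNonZero(m)).reshape(-1,2)
from scipy.optimize import least_squares
W=np.array([ray(t,p,.05)[:2] for p in h]);W=W[W[:,0]>.47]
s=least_squares(lambda q:np.hypot(*(W-q[:2]).T)-.081,[.5,.17],loss="soft_l1",f_scale=.002);print("bowl top fit",s.x)
E
python3 look.py c6
```

```text
11.0 [0.40864266 0.18060839 0.17488168] [4.6  3.15 4.75] 0.01820793749870976 tip [-0.0113 -0.0299  0.0233]
bowl top fit [0.50163241 0.17456597]
```

View pics/c6.png

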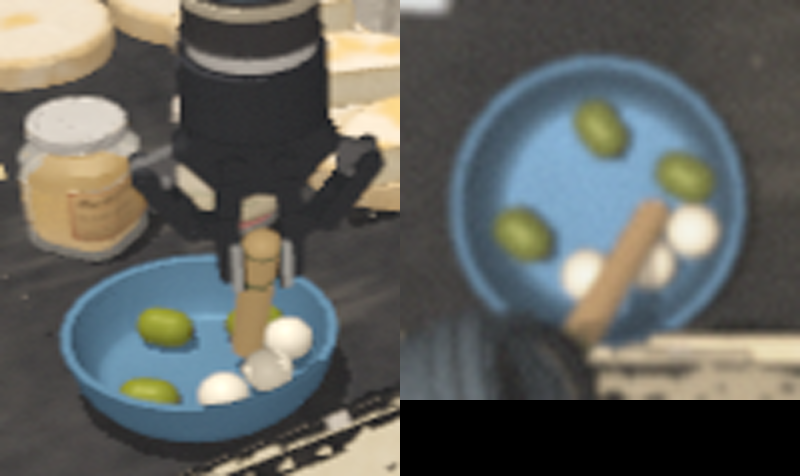

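```bash
python3 - <<'E'
from station import arm
from h import *
o=arm.get_obs();print(o["force"],o["torque"],delta(o,*tgt(66.3,o["ee_pos"])))
p=np.array(o["ee_pos"]);Rm=R.from_rotvec(o["eef_rot"]).as_matrix()
tip=p+Rm@[0,.089,.1561-.002+.0];hd=p+Rm@[0,-.011,-.019]
for n in ("scene","top"):
    f=arm.grab_frame(n);print(n,proj(f,tip),proj(f,hd))
print(tip)
f=arm.grab_frame("scene");cv2.imwrite("pics/s6.png",cv2.resize(f["img"][230:300,220:290],(560,560),interpolation=cv2.INTER_CUBIC))
f=arm.grab_frame("wrist");cv2.imwrite("pics/w6.png",f["img"])
E
```

```text
[2.55032728 3.39369361 4.96515539] [ 0.98687745 -1.38452687  0.35457077] (array([0., 0., 0.]), array([ 0.51, -0.4 ,  0.12]))
scene [251.77722504 293.04904697] [254.41906377 262.56610387]
top [248.77089401 243.10843095] [228.76467127 275.22251732]
[0.49186458 0.14540571 0.02234414]
```

View pics/s6.png

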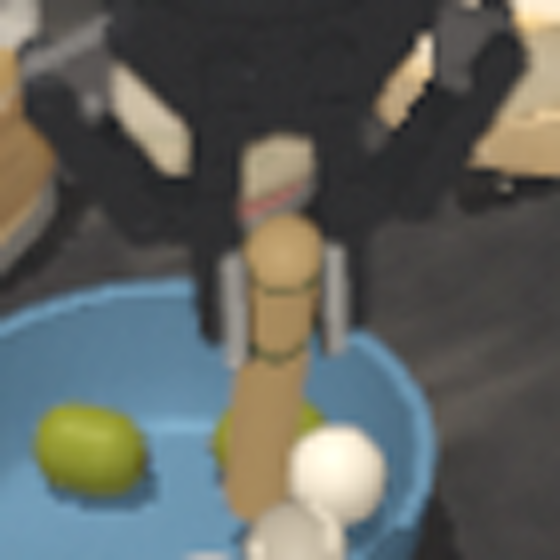

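View pics/w6.png

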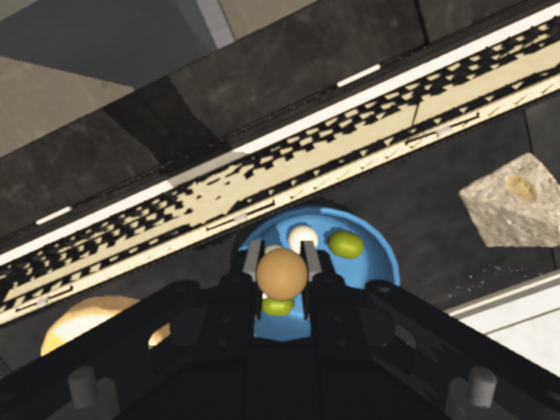

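{"method": "arm_command", "body": {"moves": [[0.001,-0.009,0,0,0,0,1],[0.005,-0.0175,0,0,0,0,1],[0.01,-0.025,0,0,0,0,1],[0.0175,-0.03,0,0,0,0,1],[0.026,-0.034,0,0,0,0,1],[0.035,-0.035,0,0,0,0,1],[0.044,-0.034,0,0,0,0,1],[0.0525,-0.03,0,0,0,0,1],[0.06,-0.025,0,0,0,0,1],[0.065,-0.0175,0,0,0,0,1],[0.069,-0.009,0,0,0,0,1],[0.07,0,0,0,0,0,1]]}}

```text
time_s: 12.5
ee_pos: [0.4338, 0.2447, 0.1713]
eef_rot: [-2.625, -1.717, 0.001]
force: [0.0, -0.9, 0.3]
gripper_width: 0.0178
```

```bash
python3 look.py c7
```

```text
12.5 [0.43378401 0.24471306 0.17126911] [ 0.   -0.93  0.3 ] 0.01779611740661064 tip [0.0139 0.0342 0.0197]
bowl top fit [0.50171654 0.17440808]
```

View pics/c7.png

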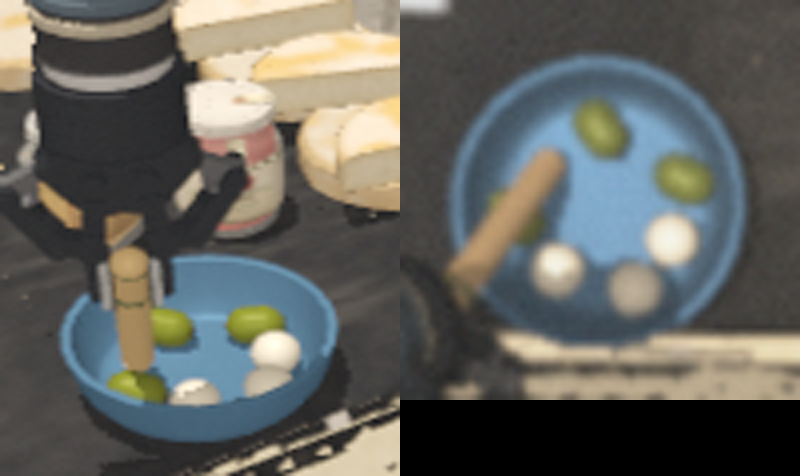

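{"method": "arm_command", "body": {"moves": [[0.0055,0.005,0,0,0,0,1],[0.0055,0.011,0,0,0,0,1],[0.0015,0.021,0,0,0,0,1],[-0.0055,0.0295,0,0,0,0,1],[-0.014,0.0365,0,0,0,0,1],[-0.024,0.0405,0,0,0,0,1],[-0.035,0.042,0,0,0,0,1]]}}

```text
time_s: 13.3
ee_pos: [0.4584, 0.1933, 0.1724]
eef_rot: [-2.631, -1.717, -0.0]
force: [-0.5, -0.2, -0.6]
gripper_width: 0.0179
```

```bash
python3 look.py c8
```

```text
13.3 [0.45839012 0.19331754 0.17236825] [-0.49 -0.16 -0.59] 0.017883822489769316 tip [ 0.0385 -0.0172  0.0208]
bowl top fit [0.50172794 0.17442614]
```

View pics/c8.png

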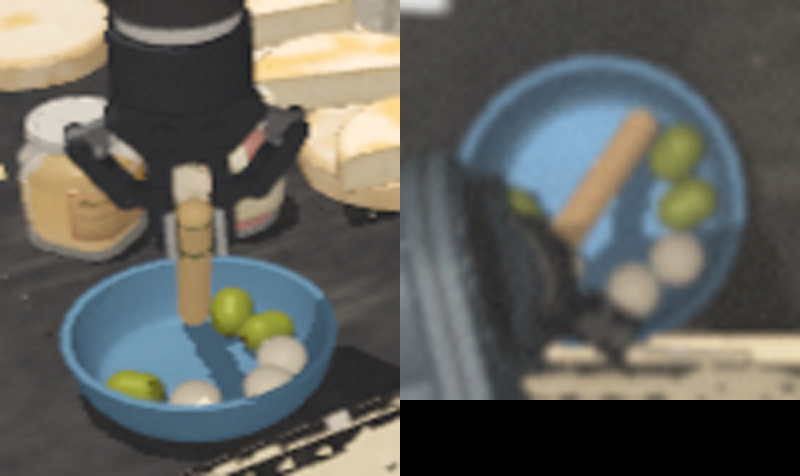

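{"method": "arm_command", "body": {"moves": [[-0.011,-0.0015,0,0,0,0,1],[-0.021,-0.0055,0,0,0,0,1],[-0.0295,-0.0125,0,0,0,0,1],[-0.0365,-0.021,0,0,0,0,1],[-0.0405,-0.031,0,0,0,0,1],[-0.042,-0.042,0,0,0,0,1]]}}

```text
time_s: 14.0
ee_pos: [0.405, 0.1748, 0.1745]
eef_rot: [-2.628, -1.721, -0.016]
force: [3.5, 4.8, 2.9]
gripper_width: 0.0184
```

```bash
python3 look.py c9
```

```text
14.0 [0.40503835 0.17482064 0.17449428] [3.46 4.81 2.88] 0.018353777375080774 tip [-0.0149 -0.0357  0.0229]
bowl top fit [0.50079697 0.17035344]
```

View pics/c9.png

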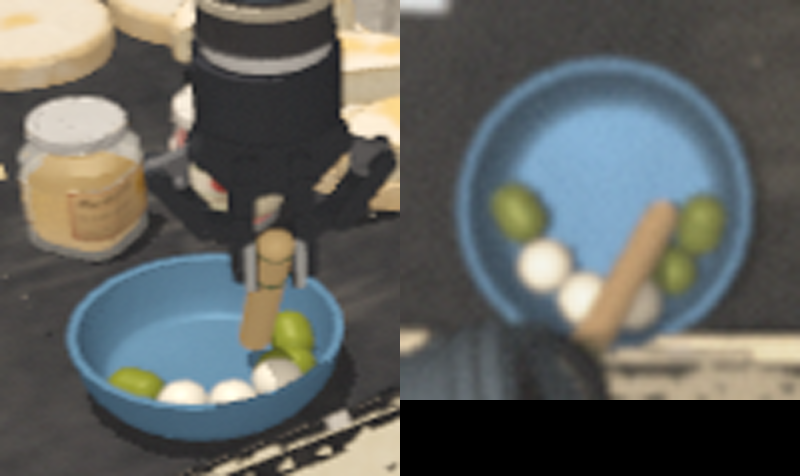

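{"method": "arm_command", "body": {"moves": [[-0.0025,-0.011,0,0,0,0,1],[0.0015,-0.021,0,0,0,0,1],[0.0085,-0.0295,0,0,0,0,1],[0.017,-0.0365,0,0,0,0,1],[0.027,-0.0405,0,0,0,0,1],[0.038,-0.042,0,0,0,0,1]]}}

```text
time_s: 14.7
ee_pos: [0.3797, 0.2249, 0.1724]
eef_rot: [2.629, 1.717, -0.001]
force: [1.4, -2.2, 1.7]
gripper_width: 0.018
```

```bash
python3 look.py c10
```

```text
14.7 [0.37973026 0.2249204  0.17242106] [ 1.43 -2.2   1.72] 0.018030136058904585 tip [-0.0402  0.0144  0.0208]
bowl top fit [0.50043631 0.17031678]
```

View pics/c10.png

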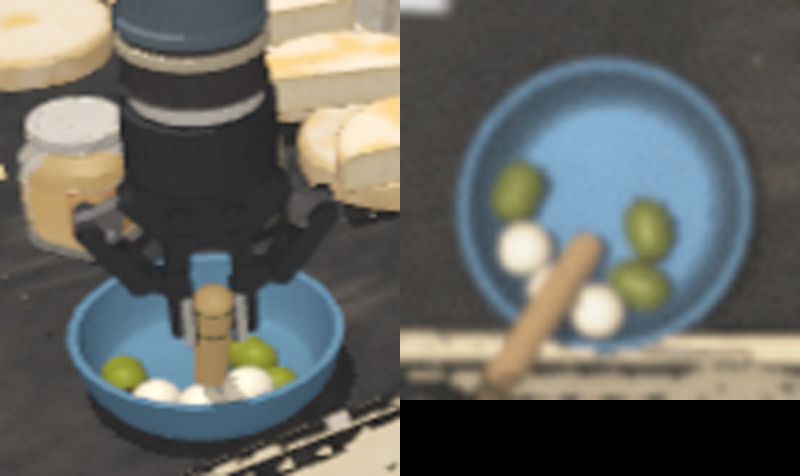

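```bash
cat > chk.py <<'E'
from station import arm
from h import *
import sys
o=arm.get_obs();print(np.round(o["force"],2))
p=np.array(o["ee_pos"]);Rm=R.from_rotvec(o["eef_rot"]).as_matrix()
cols=[]
for n,(x0,y0) in (("scene",(200,215)),("top",(205,205))):
    f=arm.grab_frame(n);im=cv2.resize(f["img"][y0:y0+90,x0:x0+90],(540,540),interpolation=cv2.INTER_CUBIC)[:, :400] if 0 else cv2.resize(f["img"][y0:y0+95,x0:x0+66],(396,570),interpolation=cv2.INTER_CUBIC)
    for ang,c in ((30,(0,0,255)),):
        a=np.radians(ang);d=np.array([0,np.sin(a),np.cos(a)])
        for s in (.178,-.022):
            q=proj(f,p+Rm@(np.array([0,0,-.002])+d*s));u=((q-[x0,y0]+.5)*6-.5);cv2.circle(im,tuple(int(round(v)) for v in u),4,c,-1)
    cols.append(im)
cv2.imwrite(f"pics/{sys.argv[1]}.png",np.hstack(cols))
E
python3 chk.py k10
```

```text
[ 2.41 -1.    1.18]
```

View pics/k10.png

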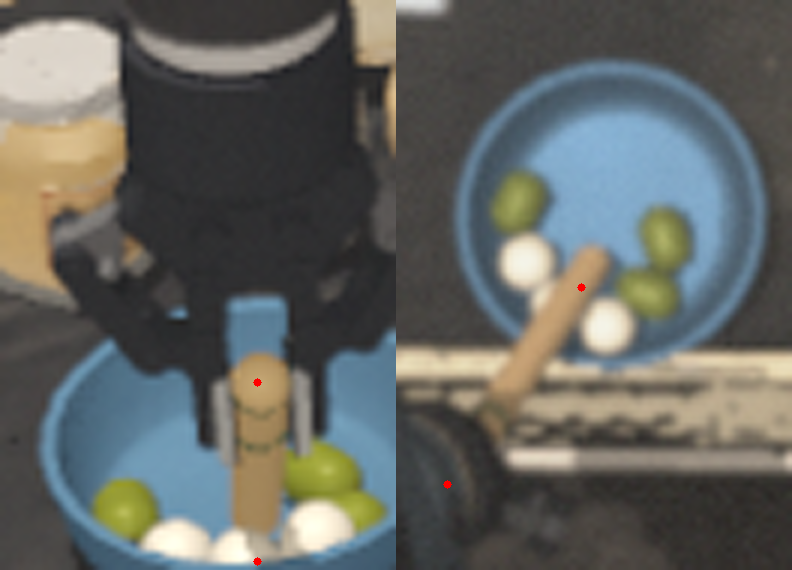

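{"method": "arm_command", "body": {"moves": [[0,0,0,0,0,0,1],[0.005,-0.003,0.002,0,0,0,1],[0.0105,-0.0045,0.003,0,0,0,1],[0.02,-0.0005,0.003,0,0,0,1],[0.0285,0.0055,0.003,0,0,0,1],[0.0345,0.014,0.003,0,0,0,1],[0.0385,0.0235,0.003,0,0,0,1],[0.04,0.034,0.003,0,0,0,1]], "squeeze": 120}}

```text
time_s: 15.7
ee_pos: [0.4225, 0.2445, 0.1674]
eef_rot: [-2.632, -1.714, 0.022]
force: [-3.3, -5.6, 1.3]
gripper_width: 0.0177
```

```bash
python3 look.py c11;python3 chk.py k11
```

```text
15.7 [0.42254762 0.24454681 0.16742932] [-3.31 -5.64  1.29] 0.01768786575789996 tip [0.0026 0.034  0.0158]
bowl top fit [0.49958563 0.17166777]
[-2.31 -4.18  1.05]
```

View pics/k11.png

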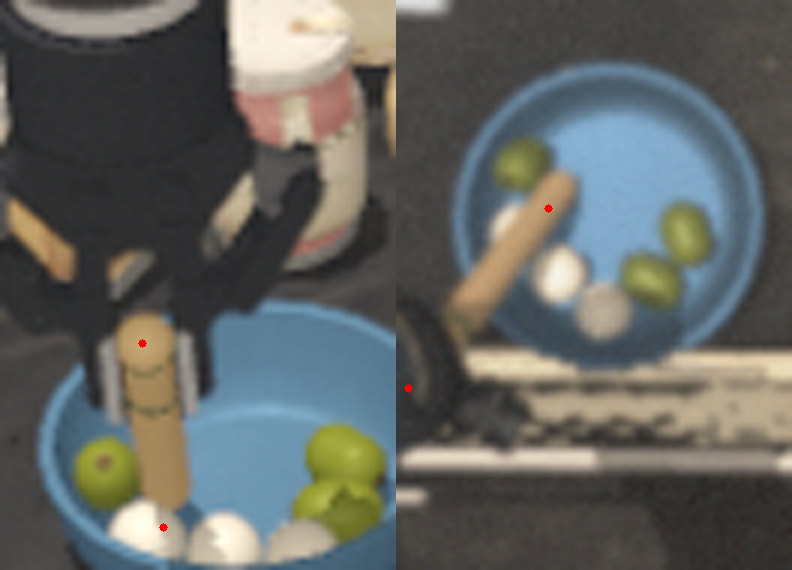

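{"method": "arm_command", "body": {"moves": [[-0.001,0.0025,0.001,0,0,0,1],[-0.005,0.012,0.003,0,0,0,1],[-0.011,0.0205,0.003,0,0,0,1],[-0.0195,0.0265,0.003,0,0,0,1],[-0.029,0.0305,0.003,0,0,0,1],[-0.0395,0.032,0.003,0,0,0,1]]}}

```text
time_s: 16.5
ee_pos: [0.4409, 0.1979, 0.1666]
eef_rot: [-2.63, -1.718, -0.002]
force: [0.1, 0.5, -0.5]
gripper_width: 0.0175
```

```bash
python3 look.py c12;python3 chk.py k12
```

```text
16.5 [0.44090228 0.19791096 0.16660054] [ 0.13  0.54 -0.55] 0.01749213877728371 tip [ 0.021  -0.0126  0.015 ]
bowl top fit [0.49962246 0.17159754]
[ 0.28  0.59 -0.78]
```

View pics/k12.png

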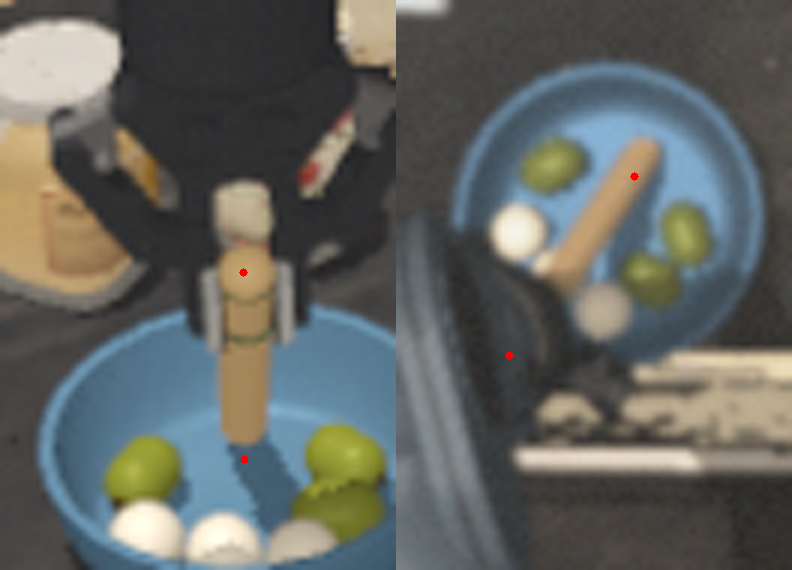

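```bash
python3 - <<'E'
from station import arm
from h import *
o=arm.get_obs();p=np.array(o["ee_pos"]);Rm=R.from_rotvec(o["eef_rot"]).as_matrix()
S=arm.grab_frame("scene");T=arm.grab_frame("top")
for ang in range(28,44,2):
    a=np.radians(ang);q=p+Rm@(np.array([0,0,-.002])+np.array([0,np.sin(a),np.cos(a)])*.178)
    print(ang,((proj(S,q)-[200,215]+.5)*6-.5).round(),((proj(T,q)-[205,205]+.5)*6-.5+[396,0]).round(),q.round(4))
E
```

```text
28 [242. 474.] [628. 185.] [0.5171 0.1649 0.0115]
30 [241. 459.] [632. 176.] [0.5221 0.1627 0.0145]
32 [239. 445.] [636. 167.] [0.527  0.1606 0.0177]
34 [238. 430.] [639. 158.] [0.5318 0.1585 0.0211]
36 [236. 416.] [642. 149.] [0.5364 0.1564 0.0246]
38 [235. 401.] [645. 141.] [0.5409 0.1544 0.0284]
40 [233. 386.] [648. 132.] [0.5454 0.1525 0.0323]
42 [232. 372.] [651. 124.] [0.5497 0.1506 0.0364]
```

{"method": "arm_command", "body": {"moves": [[-0.01,0,0,0,0,0,1],[-0.0195,-0.004,0,0,0,0,1],[-0.0275,-0.01,0,0,0,0,1],[-0.034,-0.018,0,0,0,0,1],[-0.0375,-0.0275,0,0,0,0,1],[-0.039,-0.0375,0,0,0,0,1]]}}

```text
time_s: 17.4
ee_pos: [0.3897, 0.1779, 0.1666]
eef_rot: [2.63, 1.718, 0.001]
force: [2.6, 1.3, 1.4]
gripper_width: 0.0177
```

```bash
python3 look.py c13;python3 chk.py k13
```

```text
17.4 [0.38966696 0.17789482 0.1665792 ] [2.57 1.3  1.39] 0.01773058917355247 tip [-0.0302 -0.0326  0.015 ]
bowl top fit [0.49957931 0.17148501]
[-0.15  0.4  -0.17]
```

View pics/k13.png

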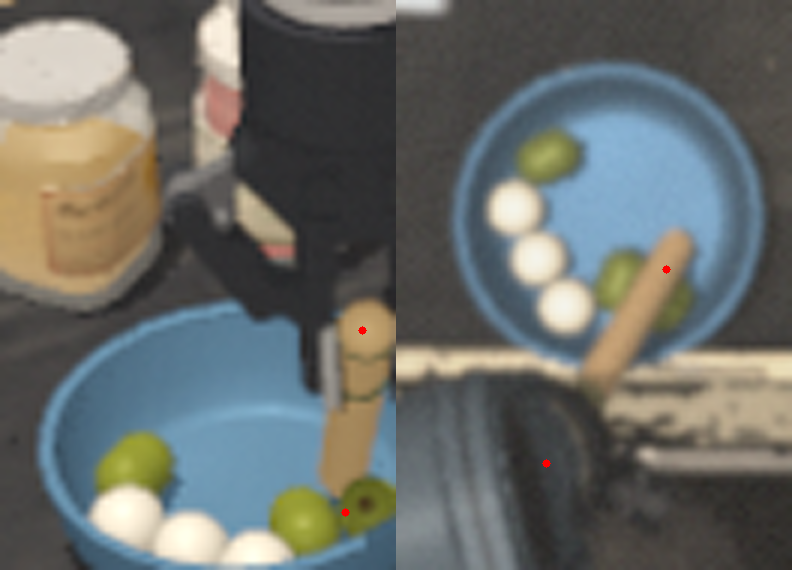

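{"method": "arm_command", "body": {"moves": [[0.0015,-0.01,0,0,0,0,1],[0.005,-0.0195,0,0,0,0,1],[0.0115,-0.0275,0,0,0,0,1],[0.0195,-0.034,0,0,0,0,1],[0.029,-0.0375,0,0,0,0,1],[0.039,-0.039,0,0,0,0,1]]}}

```text
time_s: 18.2
ee_pos: [0.3696, 0.2274, 0.1659]
eef_rot: [2.627, 1.713, -0.007]
force: [2.0, -5.8, -0.2]
gripper_width: 0.0176
```

```bash
python3 look.py c14;python3 chk.py k14
```

```text
18.2 [0.36959848 0.22740313 0.165908  ] [ 1.99 -5.84 -0.2 ] 0.017620435928340884 tip [-0.0503  0.0169  0.0143]
bowl top fit [0.48649699 0.19067153]
[ 1.87 -2.61 -0.15]
```

View pics/k14.png

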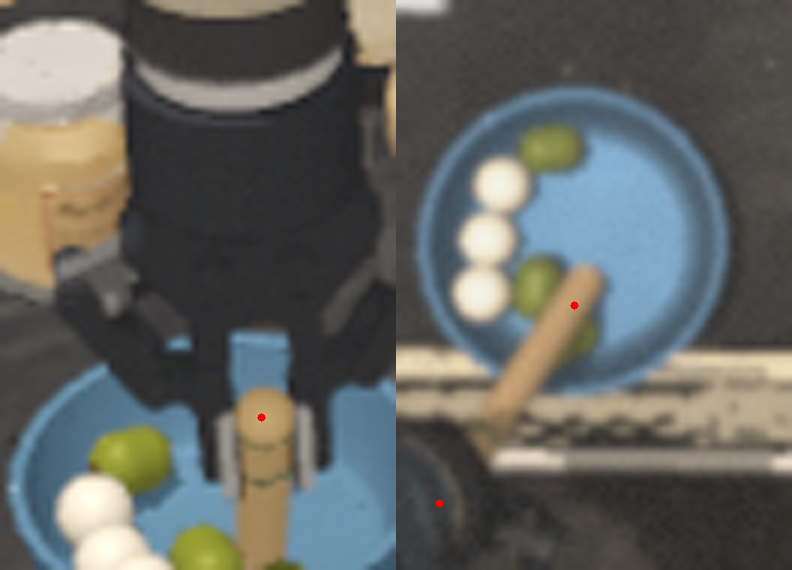

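{"method": "arm_command", "body": {"moves": [[0.007,-0.0015,0,0,0,0,1],[0.0125,-0.0035,0,0,0,0,1],[0.0185,-0.0035,0,0,0,0,1],[0.025,-0.002,0,0,0,0,1],[0.031,0.001,0,0,0,0,1]]}}

```text
time_s: 18.9
ee_pos: [0.3825, 0.2552, 0.1654]
eef_rot: [2.629, 1.714, -0.009]
force: [-0.5, -5.9, -0.5]
gripper_width: 0.0174
```

```bash
python3 look.py c15;python3 chk.py k15
```

```text
18.9 [0.38254123 0.25520117 0.16535495] [-0.5  -5.89 -0.45] 0.01738298361105579 tip [-0.0374  0.0447  0.0138]
bowl top fit [0.48506602 0.21006472]
[ 0.02 -5.15 -1.07]
```

View pics/k15.png

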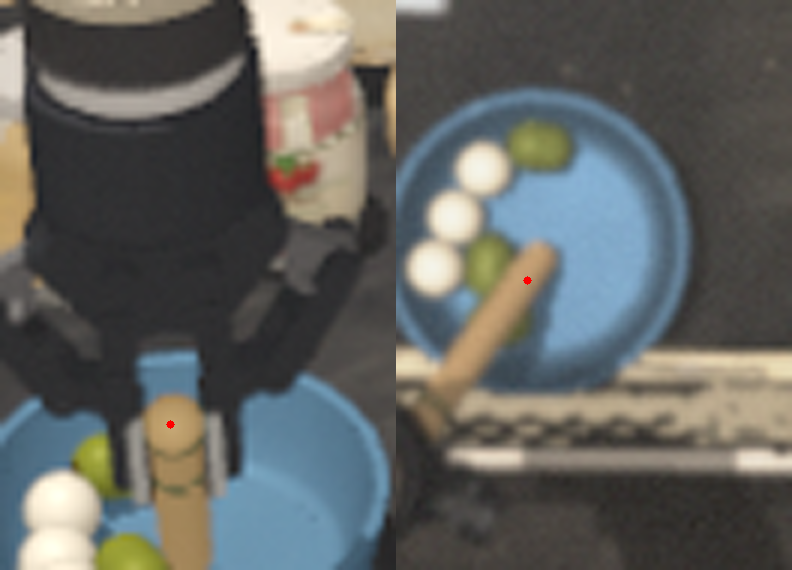

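{"method": "arm_command", "body": {"moves": [[0.001,0.009,0,0,0,0,1],[0.002,0.019,0,0,0,0,1],[0.0035,0.0285,0,0,0,0,1],[-0.003,0.032,0,0,0,0,1],[-0.009,0.0355,0,0,0,0,1],[-0.0155,0.039,0,0,0,0,1],[-0.025,0.043,0,0,0,0,1],[-0.03,0.0445,0,0,0,0,1]]}}

```text
time_s: 19.9
ee_pos: [0.4123, 0.2109, 0.1663]
eef_rot: [2.631, 1.717, -0.0]
force: [-0.0, 0.3, 0.0]
gripper_width: 0.0178
```

```bash
python3 look.py c16;python3 chk.py k16
```

```text
19.9 [0.41227509 0.21087454 0.16633177] [-0.04  0.31  0.04] 0.017806768425637682 tip [-0.0076  0.0004  0.0147]
bowl top fit [0.48507224 0.20964089]
[-0.52  0.26 -1.01]
```

View pics/k16.png

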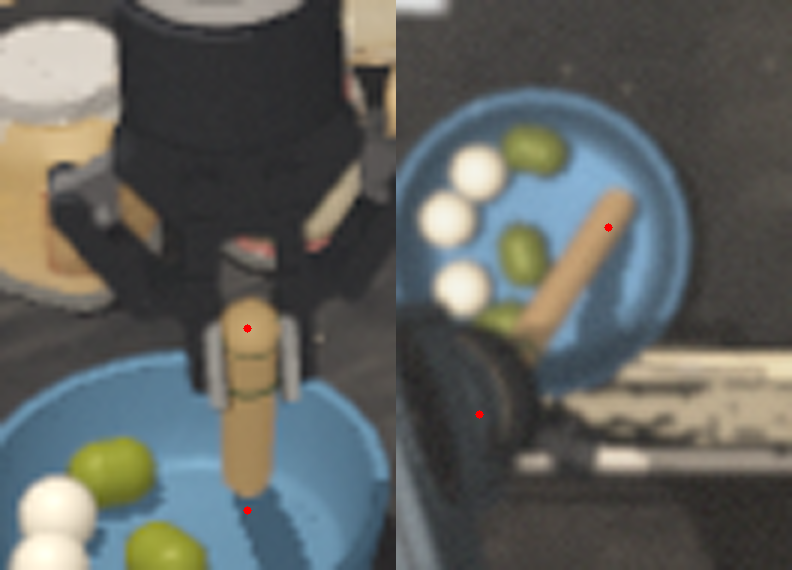

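{"method": "arm_command", "body": {"moves": [[-0.0055,0.002,0,0,0,0,1],[-0.009,0.006,0,0,0,0,1],[-0.0125,0.01,0,0,0,0,1],[-0.016,0.014,0,0,0,0,1],[-0.0195,0.018,0,0,0,0,1],[-0.0225,0.0215,0,0,0,0,1],[-0.0255,0.025,0,0,0,0,1],[-0.0285,0.028,0,0,0,0,1],[-0.0285,0.028,0,0,0,0,1]]}}

```text
time_s: 21.0
ee_pos: [0.4265, 0.1781, 0.1677]
eef_rot: [-2.619, -1.718, -0.009]
force: [-2.1, 7.6, 0.5]
gripper_width: 0.0176
```

```bash
python3 look.py c17;python3 chk.py k17
```

```text
21.0 [0.42648797 0.17813355 0.1676956 ] [-2.08  7.57  0.52] 0.017565644301295244 tip [ 0.0066 -0.0324  0.0161]
bowl top fit [0.49295978 0.19275271]
[-1.91  5.5  -0.6 ]
```

View pics/k17.png

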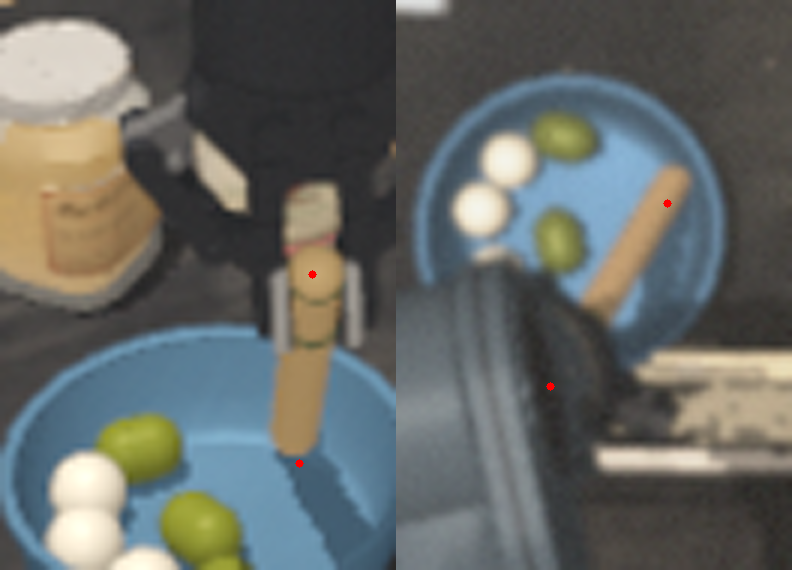

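{"method": "arm_command", "body": {"moves": [[-0.003,0.004,0,0,0,0,1],[-0.006,0.0075,0,0,0,0,1],[-0.009,0.011,0,0,0,0,1],[-0.012,0.014,0,0,0,0,1],[-0.012,0.014,0,0,0,0,1]]}}

```text
time_s: 21.7
ee_pos: [0.4336, 0.1613, 0.1677]
eef_rot: [-2.619, -1.717, -0.006]
force: [-5.9, 6.2, 6.9]
gripper_width: 0.0178
```

```bash
python3 look.py c18;python3 chk.py k18
```

```text
21.7 [0.43355677 0.16130563 0.16767015] [-5.89  6.17  6.91] 0.01782926516812286 tip [ 0.0137 -0.0492  0.0161]
bowl top fit [0.50088771 0.17759267]
[-7.33  6.53  9.21]
```

View pics/k18.png

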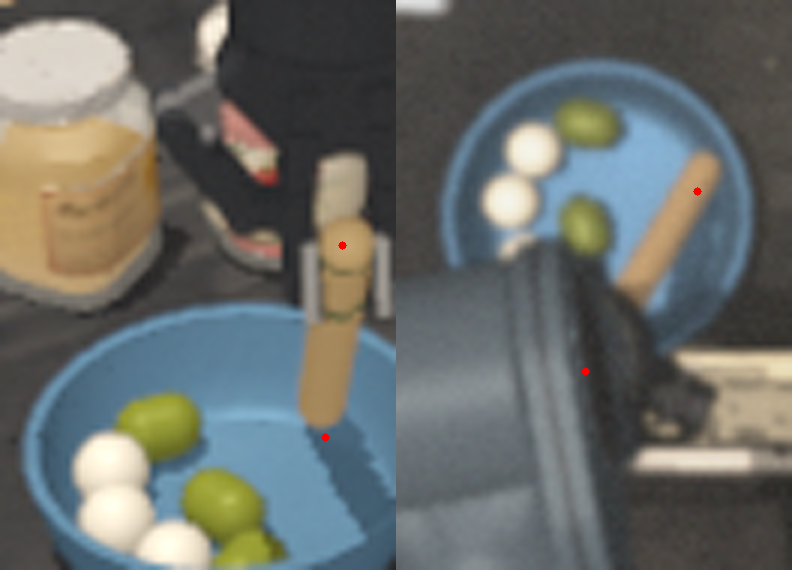

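{"method": "arm_command", "body": {"moves": [[0.006,-0.007,0,0,0,0,1],[0.013,-0.015,0,0,0,0,1],[0.02,-0.024,0,0,0,0,1],[0.0145,-0.0315,0,0,0,0,1],[0.0105,-0.04,0,0,0,0,1],[0.0095,-0.0495,0,0,0,0,1],[0.0105,-0.059,0,0,0,0,1],[0.0145,-0.0675,0,0,0,0,1]]}}

```text
time_s: 22.7
ee_pos: [0.3779, 0.1985, 0.1664]
eef_rot: [2.63, 1.718, 0.0]
force: [-0.3, 0.5, -0.1]
gripper_width: 0.0174
```

```bash
python3 look.py c19;python3 chk.py k19
```

```text
22.7 [0.37787394 0.19845799 0.16637373] [-0.25  0.48 -0.12] 0.017390832522606356 tip [-0.042  -0.012   0.0148]
bowl top fit [0.5007072  0.17755124]
[ 0.23 -0.04 -0.18]
```

View pics/k19.png

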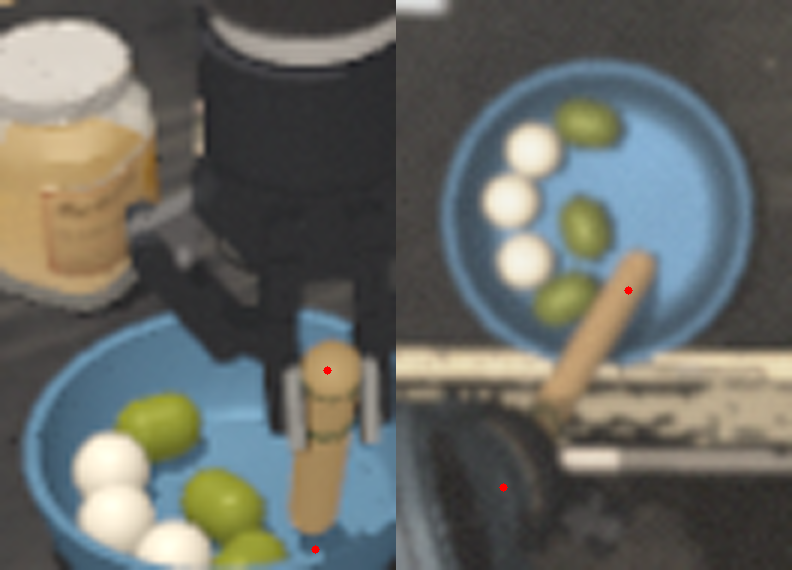

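{"method": "arm_command", "body": {"moves": [[0,0,-0.005,0,0,0,1],[0,0,-0.015,0,0,0,1],[0,0,-0.03,0,0,0,1],[0,0,-0.05,0,0,0,1],[0,0,-0.075,0,0,0,1],[0,0,-0.1,0,0,0,1],[0,0,-0.125,0,0,0,1],[0,0,-0.15,0,0,0,1],[0,0,-0.17,0,0,0,1],[0,0,-0.18,0,0,0,1],[0,0,-0.18,0,0,0,1]]}}

```text
time_s: 24.0
ee_pos: [0.3796, 0.1985, 0.3488]
eef_rot: [2.629, 1.717, 0.007]
force: [1.0, 0.9, -0.9]
gripper_width: 0.0174
```

```bash
python3 - <<'E'
from station import arm
from h import *
o=arm.get_obs();p=np.array(o["ee_pos"]);Rm=R.from_rotvec(o["eef_rot"]).as_matrix()
print(o["time_s"],p,o["force"])
S=arm.grab_frame("scene");T=arm.grab_frame("top")
s0=proj(S,p).astype(int)-[33,20];t0=proj(T,p+[.05,0,-.1]).astype(int)-[30,40];print(s0,t0)
cs=cv2.resize(S["img"][s0[1]:s0[1]+95,s0[0]:s0[0]+66],(396,570),interpolation=cv2.INTER_CUBIC)
ct=cv2.resize(T["img"][t0[1]:t0[1]+95,t0[0]:t0[0]+66],(396,570),interpolation=cv2.INTER_CUBIC)
cv2.imwrite("pics/k20.png",np.hstack([cs,ct]))
for ang in range(28,44,2):
    a=np.radians(ang);d=np.array([0,np.sin(a),np.cos(a)]);g=p+Rm@[0,0,-.002]
    q=g+Rm@d*.178;h_=g-Rm@d*.022
    z=lambda f,v,o,e:((proj(f,v)-o+.5)*6-.5+[e,0]).round().tolist()
    print(ang,z(S,q,s0,0),z(S,h_,s0,0),z(T,q,t0,396),q.round(4))
E
```

```text
24.0 [0.37957408 0.19848454 0.34876305] [ 0.97929514  0.87561898 -0.858232  ]
[217 184] [191 224]
28 [194.0, 373.0] [203.0, 85.0] [670.0, 187.0] [0.4567 0.1651 0.1939]
30 [192.0, 358.0] [203.0, 87.0] [674.0, 176.0] [0.4617 0.1629 0.1969]
32 [190.0, 342.0] [203.0, 90.0] [678.0, 166.0] [0.4666 0.1608 0.2001]
34 [188.0, 326.0] [203.0, 92.0] [682.0, 156.0] [0.4713 0.1587 0.2035]
36 [187.0, 310.0] [204.0, 94.0] [685.0, 146.0] [0.476  0.1566 0.2071]
38 [185.0, 294.0] [204.0, 96.0] [689.0, 137.0] [0.4805 0.1546 0.2109]
40 [183.0, 278.0] [204.0, 99.0] [692.0, 128.0] [0.4849 0.1527 0.2148]
42 [181.0, 262.0] [204.0, 101.0] [696.0, 118.0] [0.4892 0.1508 0.2189]
```

View pics/k20.png

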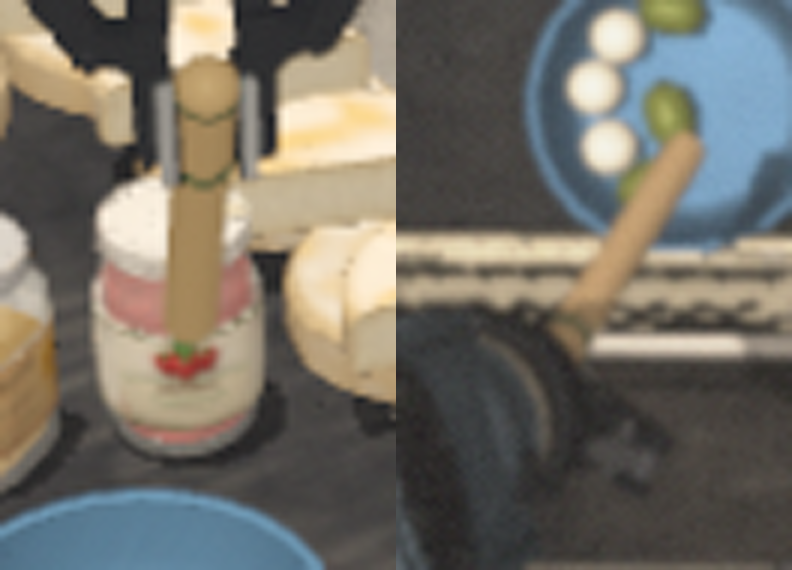

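```bash
python3 - <<'E'
from station import arm
from h import *
o=arm.get_obs()
Rt,p=tgt(66.3,(.4999+.003,-.2988-.0012,.34))
Rt=Rt@R.from_rotvec([np.radians(4.7),0,0]).as_matrix()
print(o["ee_pos"],delta(o,Rt,p))
E
```

```text
[0.37880665 0.19826556 0.34612598] (array([-0.4064,  0.3139,  0.0062]), array([4.69, 0.01, 0.01]))
```

{"method": "arm_command", "body": {"moves": [[-0.008,0.006,0,0.5,0,0,1],[-0.0325,0.025,0,1,0,0,1],[-0.065,0.05,0,1.5,0,0,1],[-0.0975,0.0755,0,2,0,0,1],[-0.13,0.1005,0,2.5,0,0,1],[-0.1625,0.1255,0,3,0,0,1],[-0.195,0.1505,0,3.5,0,0,1],[-0.2275,0.176,0,4,0,0,1],[-0.26,0.201,0,4.7,0,0,1],[-0.2925,0.226,0,4.7,0,0,1],[-0.325,0.251,0,4.7,0,0,1],[-0.345,0.266,0,4.7,0,0,1]]}}

```text
time_s: 25.3
ee_pos: [0.4831, -0.2279, 0.3439]
eef_rot: [-2.572, -1.675, 0.072]
force: [0.5, 1.1, 0.3]
gripper_width: 0.0174
```

```bash
python3 - <<'E'
from station import arm
from h import *
o=arm.get_obs()
Rt,p=tgt(66.3,(.4999+.003,-.2988-.0012,.335))
Rt=Rt@R.from_rotvec([np.radians(4.7),0,0]).as_matrix()
print(o["time_s"],o["ee_pos"],delta(o,Rt,p))
E
```

```text
25.3 [ 0.48306868 -0.22793713  0.34389703] (array([-0.0579,  0.0478,  0.0048]), array([-0.21,  0.01, -0.14]))
```

{"method": "arm_command", "body": {"moves": [[-0.025,0.02,0.002,0,0,0,1],[-0.043,0.035,0.004,0,0,0,1],[-0.054,0.044,0.005,0,0,0,1],[-0.058,0.048,0.005,0,0,0,1],[-0.058,0.048,0.005,0,0,0,1],[-0.058,0.048,0.005,0,0,0,1]]}}

```text
time_s: 25.9
ee_pos: [0.5035, -0.2962, 0.3372]
eef_rot: [-2.571, -1.68, 0.069]
force: [-0.9, 0.2, 0.4]
gripper_width: 0.0179
```

```bash
cat > hov.py <<'E'
import sys
from station import arm
from h import *
o=arm.get_obs();p=np.array(o["ee_pos"]);Rm=R.from_rotvec(o["eef_rot"]).as_matrix()
Rt,g=tgt(66.3,(.4999,-.2988,.1876));Rt=Rt@R.from_rotvec([np.radians(4.7),0,0]).as_matrix()
print(o["time_s"],p.round(4),np.round(o["force"],2),"to home",delta(o,Rt,g))
T=arm.grab_frame("top");o=arm.get_obs();Wc=arm.grab_frame("wrist")
t0=np.array([355,190])
ct=cv2.resize(T["img"][190:270,355:421],(462,560),interpolation=cv2.INTER_CUBIC)
cw=Wc["img"][150:330,230:335];cw=cv2.resize(cw,(327,560),interpolation=cv2.INTER_CUBIC)
cv2.imwrite(f"pics/{sys.argv[1]}.png",np.hstack([ct,cw]))
for ang in (30,32,34,36,38):
    a=np.radians(ang);d=np.array([0,np.sin(a),np.cos(a)]);G=p+Rm@[0,0,-.002]
    q=G+Rm@d*.178;hh=G-Rm@d*.022
    print(ang,((proj(T,q)-t0+.5)*7-.5).round(),((proj(T,hh)-t0+.5)*7-.5).round(),"w",((proj(Wc,hh,o)-[230,150]+.5)*3.111-.5+[462,0]).round(),q.round(4))
E
python3 hov.py h1
```

```text
25.9 [ 0.5035 -0.2962  0.3372] [-0.89  0.18  0.35] to home (array([-0.0039,  0.0102,  0.1493]), array([-0.06, -0.03,  0.03]))
30 [356. 189.] [403. 370.] w [621. 383.] [ 0.5732 -0.3266  0.1782]
32 [363. 177.] [402. 372.] w [621. 377.] [ 0.5783 -0.3289  0.1809]
34 [370. 164.] [401. 374.] w [622. 371.] [ 0.5833 -0.3311  0.1839]
36 [377. 152.] [400. 375.] w [622. 365.] [ 0.5882 -0.3332  0.187 ]
38 [384. 140.] [399. 377.] w [622. 359.] [ 0.593  -0.3353  0.1903]
```

View pics/h1.png

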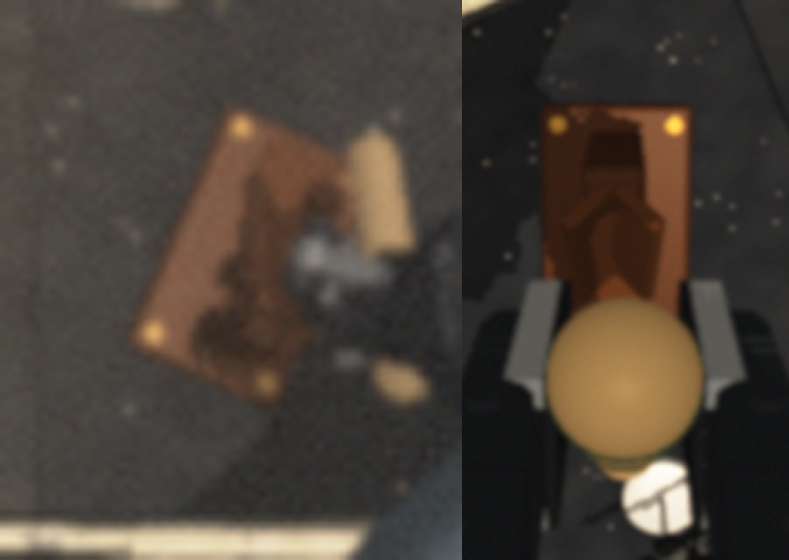

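```bash
python3 - <<'E'
from station import arm
from h import *
f=arm.grab_frame("wrist");M=np.linalg.inv(np.array(f["mount"]))
def pj(v): q=f["K"]@(M[:3,:3]@v+M[:3,3]);return (q[:2]/q[2]).round(1)
for a in (28,30,32,34,36,38):
    r=np.radians(a);d=np.array([0,np.sin(r),np.cos(r)]);print(a,pj(np.array([0,0,-.002])-d*.022))
import re
for n in ("wrist3","wrist4","w6"):
    im=cv2.imread(f"pics/{n}.png");hsv=cv2.cvtColor(im,cv2.COLOR_BGR2HSV)
    m=cv2.inRange(hsv,(10,90,90),(25,255,255));k=np.zeros_like(m);k[235:320,240:325]=1;m*=k
    c=max(cv2.findContours(m,0,1)[0],key=cv2.contourArea);print(n,cv2.minEnclosingCircle(c),cv2.boundingRect(c))
im=f["img"];hsv=cv2.cvtColor(im,cv2.COLOR_BGR2HSV)
m=cv2.inRange(hsv,(10,90,90),(25,255,255));k=np.zeros_like(m);k[235:320,240:325]=1;m*=k
c=max(cv2.findContours(m,0,1)[0],key=cv2.contourArea);print("now",cv2.minEnclosingCircle(c),cv2.boundingRect(c))
E
```

```text
28 [281.6 275.2]
30 [281.6 273.2]
32 [281.6 271.2]
34 [281.6 269.3]
36 [281.6 267.3]
38 [281.6 265.4]
wrist3 ((282.0, 274.8431396484375), 25.862579345703125) (257, 249, 51, 52)
wrist4 ((281.5770568847656, 275.0591735839844), 26.186378479003906) (257, 249, 51, 53)
w6 ((281.435546875, 273.92681884765625), 25.966642379760742) (256, 248, 52, 52)
now ((289.8947448730469, 269.3157958984375), 36.06809616088867) (257, 235, 51, 70)
```

```bash
cat > go.py <<'E'
import sys
from station import arm
from h import *
dx,dz,beta=[float(v) for v in sys.argv[1:4]]   # mm along rest x, mm up, tilt
o=arm.get_obs();X=np.array([.9157,-.4019,0])
Rt,g=tgt(66.3,np.array([.4999,-.2988,.1876])+X*dx/1e3+[0,0,dz/1e3]);Rt=Rt@R.from_rotvec([np.radians(beta),0,0]).as_matrix()
print(o["ee_pos"],np.round(o["force"],2),delta(o,Rt,g))
E
python3 go.py 2.3 25 5
```

```text
[ 0.5037932 -0.295832   0.3380412] [ 0.81  0.42 -1.51] (array([-0.0043,  0.0101,  0.125 ]), array([0.34, 0.01, 0.08]))
```

{"method": "arm_command", "body": {"moves": [[-0.004,0.005,0.01,0.3,0,0,1],[-0.004,0.01,0.03,0.3,0,0,1],[-0.004,0.01,0.05,0.3,0,0,1],[-0.004,0.01,0.07,0.3,0,0,1],[-0.004,0.01,0.09,0.3,0,0,1],[-0.004,0.01,0.105,0.3,0,0,1],[-0.004,0.01,0.116,0.3,0,0,1],[-0.004,0.01,0.123,0.3,0,0,1],[-0.004,0.01,0.125,0.3,0,0,1],[-0.004,0.01,0.125,0.3,0,0,1]]}}

```text
time_s: 27.05
ee_pos: [0.5021, -0.3002, 0.2122]
eef_rot: [-2.568, -1.678, 0.073]
force: [-0.4, 1.2, 0.1]
gripper_width: 0.0179
```

```bash
python3 go.py 0 0 5; python3 hov.py h2; python3 - <<'E'
import cv2,numpy as np
a=cv2.resize(np.load("top0.npy")[190:270,355:421],(462,560),interpolation=cv2.INTER_CUBIC)
b=cv2.imread("pics/h2.png")[:,:462]
cv2.imwrite("pics/h2c.png",cv2.resize(np.hstack([a,b]),(792,480)))
E
```

```text
[ 0.50210337 -0.30024731  0.21215662] [-0.42  1.15  0.08] (array([ 0.0004, -0.0005,  0.0247]), array([0.02, 0.01, 0.02]))
27.05 [ 0.5021 -0.3002  0.2122] [-0.42  1.15  0.08] to home (array([ 0.0004, -0.0005,  0.0247]), array([-0.28,  0.01,  0.02]))
30 [290. 213.] [322. 377.] w [624. 381.] [ 0.5712 -0.3306  0.0529]
32 [296. 202.] [321. 379.] w [624. 375.] [ 0.5763 -0.3328  0.0556]
34 [302. 191.] [320. 380.] w [624. 369.] [ 0.5813 -0.335   0.0585]
36 [308. 179.] [319. 382.] w [624. 363.] [ 0.5863 -0.3372  0.0616]
38 [315. 168.] [319. 383.] w [624. 357.] [ 0.5911 -0.3393  0.0649]
```

View pics/h2c.png

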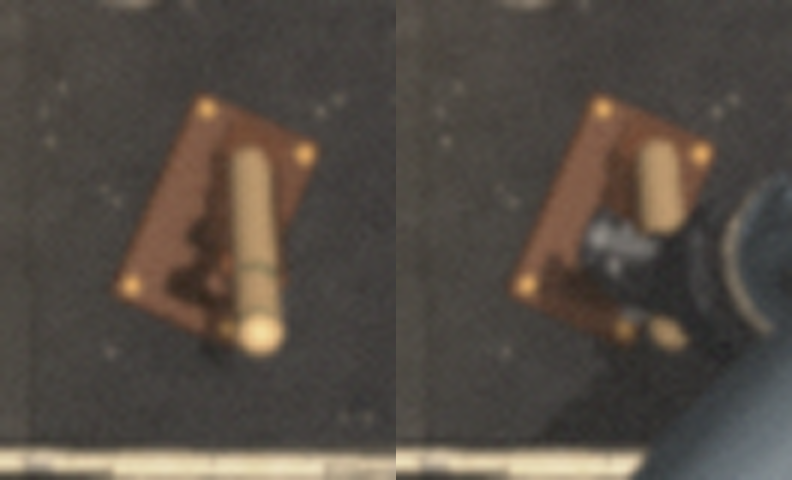

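```bash
python3 - <<'E'
from station import arm
import cv2
f=arm.grab_frame("scene");im=f["img"][130:260,330:450];cv2.imwrite("pics/s2.png",cv2.resize(im,None,fx=5,fy=4.6,interpolation=cv2.INTER_CUBIC)[:598])
E
```

```text
(no output)
```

View pics/s2.png

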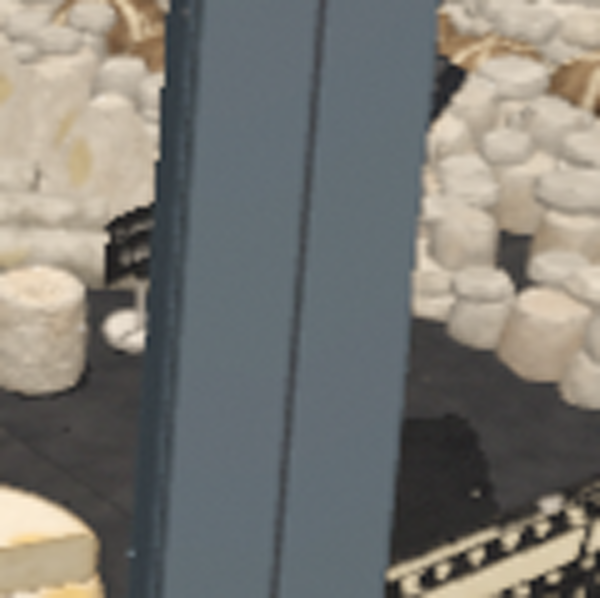

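```bash
python3 - <<'E'
from station import arm
from h import *
T=arm.grab_frame("top");t0=np.array([355,190])
z=lambda v:((proj(T,v)-t0+.5)*7-.5)*.857
F=np.array([.581,-.3343,.036]);X=np.array([.9157,-.4019,0])
print("home",z(F).round(1),"expected now",z(F+X*.0023+[0,0,.0247]).round(1))
for e in (-6,-3,0,3,6): print(e,z(F+X*(.0023+e/1e3)+[0,0,.0247]).round(1)-z(F).round(1))
E
```

```text
home [247.  166.9] expected now [260.3 159.7]
-6 [8.9 3. ]
-3 [11.1 -2.1]
0 [13.3 -7.2]
3 [ 15.5 -12.3]
6 [ 17.7 -17.4]
```

{"method": "arm_command", "body": {"moves": [[0.0005,0.0005,0.005,0,0,0,1],[0.0005,0.001,0.01,0,0,0,1],[0.0005,0.0015,0.015,0,0,0,1],[0.0005,0.0015,0.019,0,0,0,1],[0.0005,0.001,0.0215,0,0,0,1],[0.0005,0.0005,0.023,0,0,0,1],[0.0005,0.0005,0.023,0,0,0,1]]}}

```text
time_s: 27.95
ee_pos: [0.5008, -0.2991, 0.1892]
eef_rot: [-2.568, -1.678, 0.073]
force: [0.2, 0.0, 0.0]
gripper_width: 0.0181
```

```bash
python3 go.py 0 0 5
```

```text
[ 0.5008183  -0.29914567  0.18919298] [0.21 0.04 0.05] (array([-0.0001, -0.0008,  0.0017]), array([0.02, 0.  , 0.01]))
```

{"method": "arm_command", "body": {"moves": [[0,-0.0005,0.001,0,0,0,1],[0,-0.001,0.002,0,0,0,1],[0,-0.001,0.002,0,0,0,1],[0,-0.001,0.002,0,0,0,1]]}}

```text
time_s: 28.35
ee_pos: [0.5, -0.2988, 0.1883]
eef_rot: [-2.569, -1.679, 0.072]
force: [-1.4, 1.2, 6.0]
gripper_width: 0.0179
```

{"method": "arm_command", "body": {"moves": [[0,0,0.001,0,0,0,1],[0,0,0.002,0,0,0,1],[0,0,0.002,0,0,0,1],[0,0,0.002,0,0,0,1]]}}

```text
time_s: 28.75
ee_pos: [0.4996, -0.2987, 0.1878]
eef_rot: [-2.57, -1.679, 0.072]
force: [-3.1, 1.2, 11.3]
gripper_width: 0.0176
```

{"method": "arm_command", "body": {"moves": [[0,-0.0005,-0.001,0,0,0,1],[0,-0.001,-0.001,0,0,0,1],[0,-0.001,-0.001,0,0,0,1],[0,-0.001,-0.001,0,0,0,1]], "squeeze": 60}}

```text
time_s: 29.15
ee_pos: [0.4995, -0.2986, 0.1879]
eef_rot: [-2.571, -1.68, 0.071]
force: [0.0, 1.3, 7.0]
gripper_width: 0.0175
```

```bash
python3 go.py 0 0 5; python3 hov.py h3; python3 - <<'E'
import cv2,numpy as np
a=cv2.resize(np.load("top0.npy")[190:270,355:421],(462,560),interpolation=cv2.INTER_CUBIC)
b=cv2.imread("pics/h3.png")[:,:462]
cv2.imwrite("pics/h3c.png",cv2.resize(np.hstack([a,b]),(792,480)))
E
```

```text
[ 0.49948139 -0.29864975  0.18792296] [0.03 1.33 7.02] (array([0.    , 0.0005, 0.0003]), array([0.18, 0.03, 0.02]))
29.15 [ 0.4995 -0.2986  0.1879] [0.03 1.33 7.02] to home (array([0.    , 0.0005, 0.0003]), array([-0.12,  0.03,  0.02]))
30 [274. 221.] [302. 384.] w [624. 385.] [ 0.569  -0.3292  0.0288]
32 [280. 210.] [302. 386.] w [624. 378.] [ 0.5741 -0.3314  0.0316]
34 [286. 199.] [301. 387.] w [624. 372.] [ 0.5791 -0.3336  0.0345]
36 [292. 188.] [300. 389.] w [624. 366.] [ 0.584  -0.3358  0.0376]
38 [298. 177.] [299. 390.] w [624. 360.] [ 0.5888 -0.3379  0.0409]
```

View pics/h3c.png

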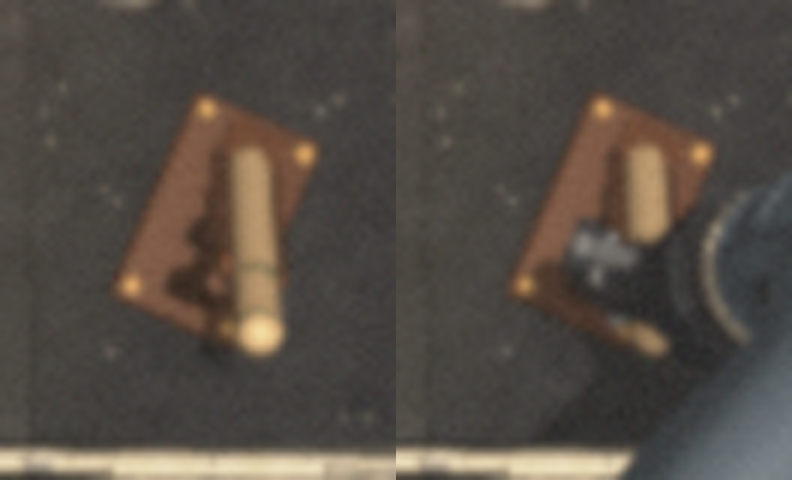

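{"method": "arm_command", "body": {"moves": [[0,0,-0.0005,0,0,0,1],[0,0,-0.001,0,0,0,1],[0,0,-0.001,0,0,0,1],[0,0,-0.001,0,0,0,1],[0,0,-0.001,0,0,0,1]], "squeeze": 20}}

```text
time_s: 29.75
ee_pos: [0.4994, -0.2986, 0.1879]
eef_rot: [-2.57, -1.679, 0.072]
force: [0.4, 0.3, 5.3]
gripper_width: 0.0176
```

{"method": "arm_command", "body": {"moves": [[0,0,0,0,0,0,0.5],[0,0,0,0,0,0,0.4],[0,0,0,0,0,0,0.2],[0,0,0,0,0,0,0],[0,0,0,0,0,0,-0.5],[0,0,0,0,0,0,-1],[0,0,0,0,0,0,-1],[0,0,0,0,0,0,-1],[0,0,0,0,0,0,-1]]}}

```text
time_s: 30.65
ee_pos: [0.4989, -0.2983, 0.1873]
eef_rot: [-2.568, -1.678, 0.073]
force: [-0.6, 0.3, -0.8]
gripper_width: 0.0855
```

```bash
python3 go.py 0 150 5; python3 hov.py h4
```

```text
[ 0.49886311 -0.29827217  0.18728584] [-0.56  0.33 -0.75] (array([-1.000e-04, -1.190e-02, -1.498e-01]), array([0.01, 0.  , 0.02]))
30.65 [ 0.4989 -0.2983  0.1873] [-0.56  0.33 -0.75] to home (array([-0.0001,  0.0011, -0.0004]), array([-0.29,  0.  ,  0.02]))
30 [272. 224.] [301. 386.] w [624. 385.] [ 0.5679 -0.3286  0.028 ]
32 [278. 212.] [300. 387.] w [624. 378.] [ 0.573  -0.3308  0.0307]
34 [284. 201.] [299. 389.] w [624. 372.] [ 0.5781 -0.333   0.0336]
36 [290. 190.] [299. 390.] w [624. 366.] [ 0.583  -0.3352  0.0367]
38 [297. 180.] [298. 392.] w [624. 360.] [ 0.5878 -0.3373  0.04  ]
```

View pics/h4.png

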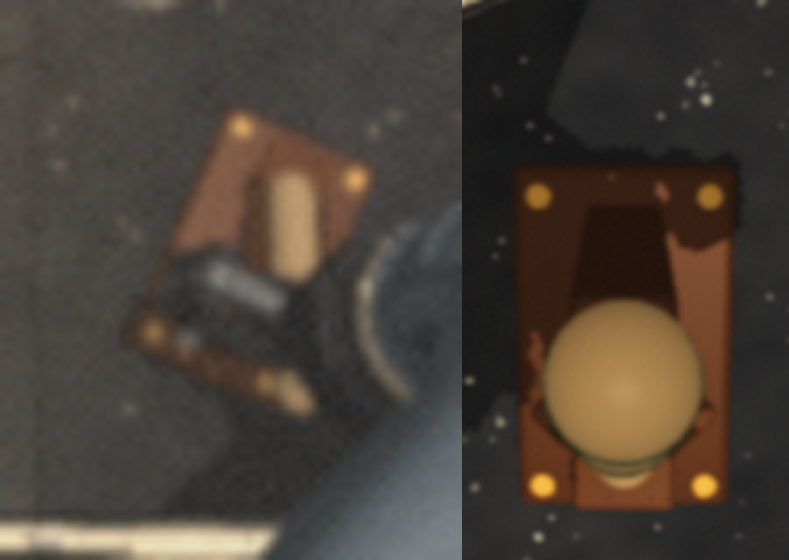

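{"method": "arm_command", "body": {"moves": [[0,-0.0005,-0.005,0,0,0,-1],[0,-0.001,-0.015,0,0,0,-1],[0,-0.0025,-0.03,0,0,0,-1],[0,-0.005,-0.055,0,0,0,-1],[0,-0.007,-0.08,0,0,0,-1],[0,-0.009,-0.105,0,0,0,-1],[0,-0.011,-0.13,0,0,0,-1],[0,-0.012,-0.15,0,0,0,-1],[0,-0.012,-0.15,0,0,0,-1]]}}

```text
time_s: 31.65
ee_pos: [0.5007, -0.2994, 0.3423]
eef_rot: [-2.574, -1.682, 0.069]
force: [0.6, -0.2, -0.2]
gripper_width: 0.0855
```

```bash
python3 go.py 0 0 0
```

```text
[ 0.50073362 -0.29936262  0.34228052] [ 0.64 -0.17 -0.21] (array([0.0005, 0.0113, 0.1543]), array([-4.56,  0.1 ,  0.01]))
```

{"method": "arm_command", "body": {"moves": [[0,-0.02,0,0,0,0,-1],[0,-0.05,0,0,0,0,-1],[0,-0.08,0,0,0,0,-1],[0,-0.11,0,0,0,0,-1],[0,-0.13,0,0,0,0,-1],[0,-0.13,0,0,0,0,-1],[0,-0.13,0,0,0,0,-1]]}}

```text
time_s: 32.35
ee_pos: [0.3814, -0.2468, 0.3487]
eef_rot: [-2.569, -1.678, 0.073]
force: [-0.9, -0.3, 0.6]
gripper_width: 0.0854
```

```bash
python3 look.py c21; python3 - <<'E'
from station import arm
from h import *
T=arm.grab_frame("top");S=arm.grab_frame("scene");cv2.imwrite("pics/scene21.png",S["img"])
z=lambda i:cv2.resize(i[190:270,355:421],(396,480),interpolation=cv2.INTER_CUBIC)
cv2.imwrite("pics/t21.png",np.hstack([z(np.load("top0.npy")),z(T["img"])]))
E
```

```text
32.35 [ 0.38136822 -0.2467513   0.34866651] [-0.94 -0.32  0.62] 0.08539006944995814 tip [-0.0385 -0.4573  0.1971]
bowl top fit [0.50085703 0.17761301]
```

View pics/t21.png

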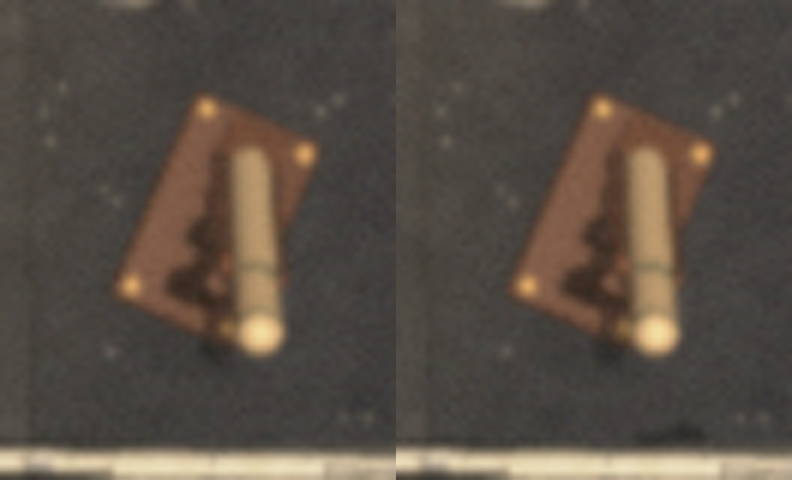

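View pics/scene21.png

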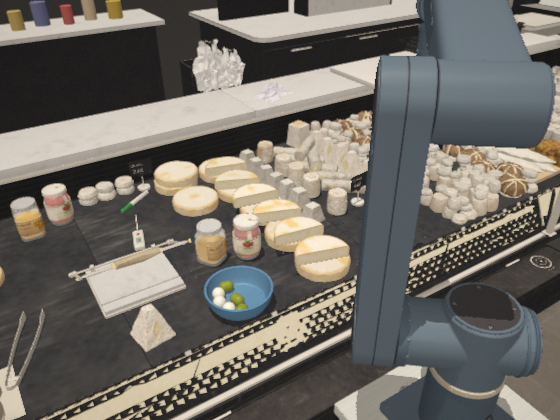

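View pics/c21.png

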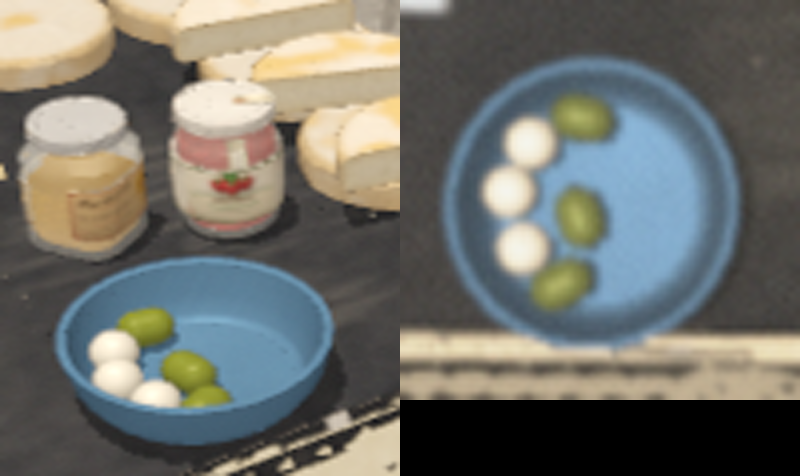

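```bash
python3 -c "
from station import arm
print(arm.job_done())"
```

```text
the job is handed in; nothing more can be done
None
```

I took the stick from its rest, stirred the bowl clockwise and laid the stick back in the groove. I handed the job in at about 32 s of the 72 s allowed.

**Stirring:** The tip went round about 3.5 times, roughly 3 of those as wide circles at about 30–42 mm radius. Part of the last turn, about 120°, ran at only 10–25 mm because the pieces were jamming against the wall.

**Problems on the way:**
- **Bowl pushed:** The jam shoved the bowl to about 39 mm from its place. I pushed it back with the tip against the inside wall, and it ended about 3 mm from where it started. If the limit is on the furthest push rather than the final place, 39 mm is borderline.
- **Stick turned in the fingers:** It turned about 5° in the grip. I raised the squeeze to 120 N and tilted the tool to match before laying the stick back.

**Last checks:**
- **Stick:** The top view shows it in the groove at the same pixels as at the start. The foot stop and groove took about 6 N before I let go, and it did not move afterwards.
- **Food:** All six pieces are in the bowl and nothing was spilled. Comparing views, I estimate they ended about 33–80 mm from where they lay. The balls look alike, so I matched them by their order round the bowl.
- **Bystanders:** The jars and other items look unmoved in the scene view. The fingers stayed about 150 mm above the counter, clear of the food.
- **Wrist force:** The highest reading I saw was about 13 N. I read it only at the end of each move.

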